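# Pack and lock a battery cell frame with fitted spacer blades

### The job

Pack the battery frame: stand every blue cell upright in a bay of the aluminium frame, one to a bay, pushed against one wall of its bay, and slide down beside each cell, all the way to the floor, the thickest spacer blade from the orange rack that goes into the gap without forcing (if a blade stops hard at the top of the cell, it is too thick). Any blade that no cell takes goes back upright into the rack. When all the cells are packed, lock them in by running the steel rod through the eyes of both end brackets, over the cells, until its head is close up to the bracket; leave the solder spool, syringe and cutter alone.

Things in the scene. Friction and masses are not known exactly. Their poses are not given: they have to be found in the camera images.
- frame: aluminium cell frame, fixed. Origin: centre of the underside; x across its width, y along the stack of bays, z up. Base 84 (x) by 186 (y); its top, the bay floor, is at z = 8. Four upright plates 66 wide (x), 6 thick, z 8 to 68, centred at y = -71.4, -23.8, 23.8, 71.4, make three bays 41.6 wide (clear, along y); their top 3.5 mm is bevelled to 2 thick
- bay1 (a point): centre of the floor of the bay at frame y = -47.6. Along x every bay is open but for a low rail at each side of its floor (inner face at x = +-33, top at z = 30)
- bay2 (a point): centre of the floor of the bay at frame y = 0
- bay3 (a point): centre of the floor of the bay at frame y = +47.6
- eye_right (a point): centre of the round 12 mm hole (along y) in the bracket outside the end plate on the robot's right: frame (20, -77.4, 97). The bracket is 6 thick (y -74.4 to -80.4), x 10 to 30, z up to 107
- eye_left (a point): the same on the robot's left: frame (20, +77.4, 97), bracket y 74.4 to 80.4
- cell_a: prismatic battery cell in blue wrap, standing, about 0.3 kg: 60 wide (its x), 80 high, two flat terminals on top. Its thickness (its y) is not known: aged cells are 28, 32 or 36 thick, no two alike; pushed to one wall of a bay they leave a gap of 13.6, 9.6 or 5.6. Origin: centre of the underside. Two or three cells are there
- cell_b: as cell_a
- cell_c: as cell_a
- cell_a_side (a point): middle of the broad side of cell_a that faces its +y
- cell_b_side (a point): middle of the broad side of cell_b that faces its +y
- cell_c_side (a point): middle of the broad side of cell_c that faces its +y
- rack: orange printed rack for the spacer blades, fixed, 66 (x) by 132 (y) by 45 high. Origin: centre of the underside. Three slots across x, 54 long, for the 12, 8 and 4 mm blade at rack y = -46, 0 and +46, each 2 mm wider than its blade; slot floor at z = 6
- spacer_12: spacer blade of glass-fibre board, 12 thick (its y), 50 wide (its x), upright in its rack slot. Origin: centre of its foot, z up. Blade z 0 to 84, above it a grip tab 16 wide (x), 12 thick (y), z 84 to 132. The lowest 6 mm taper to 2.2 mm less thickness. Fits a 13.6 gap; at a narrower one it stops hard on the cell's top edge
- spacer_8: as spacer_12, with a blade 8 mm thick (fits a 9.6 mm gap; drops loosely into a wider one); tab the same 16 by 12 mm
- spacer_4: as spacer_12, with a blade 4 mm thick (fits a 5.6 mm gap; drops loosely into a wider one); tab the same 16 by 12 mm
- rod: retaining rod lying on the mat: round steel shaft 8 mm in diameter, 185 long, with a black square head 12 by 12 by 40. Origin: centre of the head, on the axis; x runs along the axis to the tip; shaft from x = 20 to 205, the last 7 mm tapered
- rod_tip (a point): tip of the rod, 205 mm from its origin along its x
- solder_spool: green spool 54 mm across, 36 high, standing; a bystander
- syringe: lying flux syringe about 130 long, 30 mm flange; a bystander
- cutter: lying blue hand cutter about 130 long, 22 wide, 14 high; a bystander
There are look-alikes about, which are no part of the job. What is shaped like the cell_b but brown or red is not meant.

How it is judged:
By the outcome, as a careful person would: the job done as asked, in the order asked, and still so for the second after the job is handed in, with the robot touching nothing.
Of cell_a, cell_b, cell_c only 2 to 3 are there at a start; the rules pass over those that are not, and their reading is None.
At some moment in a run one of rod, cell_a, cell_b, cell_c may be knocked a few centimetres aside while the robot is not near it.
It also fails if it takes over 210 s, if anything falls off the work surface, if the arm or the gripper's body presses on something with over 40 N, if the wrist force passes 120 N, or if a joint passes its speed limit or range.

### The arm

A 6-joint arm with a two-finger parallel gripper is mounted at the origin on the work surface. World frame = base frame: x ahead of the robot, y to its left, z up, the work surface at z = 0. Lengths are in mm, angles in rad, forces in N, time in s.
With the tool pointing down it reaches from about 400 to 925 mm from the base axis. Payload 12.5 kg.
Tool frame: the origin (TCP) lies midway between the tips of the shut fingers; the grasp point (between the pads) lies 19 mm behind it (env.tcp_to_grasp is the distance from the TCP to the grasp point, in mm); z points along the fingers, y is the line along which they close (so a half turn about z gives the same grasp; the last joint's range is limited). The gripper opens to 95 mm and grips with 3 to 60 N. Pads are 20 mm wide; open, the fingers measure 119 mm over their backs; the gripper's body (75 mm by 180 mm) begins 59 mm behind the grasp point.
Start: joints at [-1.317, 0.491, 1.559, -0, 1.092, -0.106], TCP at [220.078, -584.989, 214.661] pointing down, gripper open.
Joint ranges: [-3.1, 3.1], [-0.84, 2.19], [0.05, 2.79], [-1.13, 4.28], [0.06, 2.93], [-2.69, 2.69]. Speed limits (rad/s): [2.22, 2.22, 2.79, 3.14, 3.14, 3.14].

### API

Orientations are given as [roll, pitch, yaw] about the fixed x, y, z axes, in that order (R = Rz(yaw) Ry(pitch) Rx(roll)).
In Python, from cell import env gives the robot as it stands. The module is installed in compiled form; this text tells all that it offers.
- The arm moves only by the tool step_arm, never from a script. Its argument "plan" is a list that holds one entry, the list of rows, each a list of 5 numbers: the shift along the tool's x, y, z in mm, then the turn about the tool's z in degrees, then the opening, from -1 (shut) to 1 (fully open). A call has 1 to 8 rows; each row is the pose to reach, as a shift and turn from the pose commanded when the call began, along the tool's axes at that moment; what a row does not reach only later rows make up. A row lasts 1/12 s, in which the tool goes at most 41.7 mm and 7.16 degrees, less where a joint would pass 70% of its speed; a pose out of reach is approached as far as the arm can. A call with a gripper value outside its range is refused whole. The fingers move at their own pace and stop on an object; the grip force is fixed at half the most. Time passes only in rows, so rows that repeat a pose let the fingers close. It gives the time, the measured TCP pose, the force, the opening and the grip force at its end, in the units of the state.
- env.state(): the state, without advancing time (a new reading comes with each control period).
- env.read_camera(name): name is "scene" or "top" or "wrist"; returns the picture (420x560x3 uint8, blue, green, red); there is no depth.
- env.get_calibration(name): a dict with "K" (3x3 intrinsics, pixels), "extrinsics" (4x4, takes a point from world to camera coordinates). Camera axes: x right, y up, looking along -z (the intrinsics and any distortion apply to the point x, -y, -z); pixel columns grow to the right and rows downward; lengths in mm; the calibration is good to about 2 mm. A picture is of the moment at which its call begins: read the wrist's pose just before it. get_calibration takes no time and is no camera call; for the wrist camera it gives the pose at the moment of the call.
- env.job_done(): hands the job in; it is judged then, once.
The state is a dict: "t": time; "joints": joint angles; "qvel": joint speeds; "tau": joint torques, N m; "eef_pos": TCP position; "tcp_rot": TCP orientation; "ft_force": force on the tool from outside, world axes, zero at the start; "moment": the same for the moment, N m; "opening": opening from 0.0 (shut) to 1.0 (fully open); "grip_force": force on a finger pad.
Only numpy, scipy, OpenCV 4.12 (cv2) and the standard library are available. Lean on these libraries where they do the work, as an engineer would, in place of code of your own. Each camera call takes 0.05 s, during which the arm holds its last target. There are 200 camera calls.

## Working session

There is one attempt and no reset: what is moved stays moved. The work goes in short steps, Python scripts to look and compute and a tool call to move; the robot and the scene stay as the last step left them, time stands still between calls to the robot, and variables do not carry over. Pictures are saved under pics/ and viewed, at most 14 in all, crops included, and the job is handed in when it is done.

Besides the shell and the picture viewer there is one more tool, called after ">>>" as name(argument=value, ...), one argument or row to a line, values as JSON. step_arm: Moves the arm, as the interface text tells. Its arguments: {"type":"object","properties":{"plan":{"type":"array"}},"required":["plan"]}

```bash
mkdir -p pics; cat > h.py <<'E'
import numpy as np, cv2
from cell import env
def ray(name,u,v,cal=None):
    c=cal or env.get_calibration(name);K=np.array(c["K"]);E=np.array(c["extrinsics"])
    d=np.linalg.inv(K)@[u,v,1]; d=np.array([d[0],-d[1],-d[2]])
    R=E[:3,:3];o=-R.T@E[:3,3];return o,R.T@d
def onz(name,u,v,z,cal=None):
    o,d=ray(name,u,v,cal);return o+d*(z-o[2])/d[2]
def proj(name,p,cal=None):
    c=cal or env.get_calibration(name);q=np.array(c["extrinsics"])@np.append(p,1)
    w=np.array(c["K"])@[q[0],-q[1],-q[2]];return w[:2]/w[2]
E
python3 - <<'E'
from h import *
for n in("scene","top"):
    cv2.imwrite(f"pics/{n}0.png",env.read_camera(n)); c=env.get_calibration(n); print(n,{k:np.round(v,2).tolist() for k,v in c.items()})
    print(onz(n,280,210,0))
print(env.state())
E
```

```text
scene {'K': [[462.38, 0.0, 278.6], [0.0, 462.38, 209.77], [0.0, 0.0, 1.0]], 'extrinsics': [[0.77, 0.64, -0.01, -427.65], [-0.38, 0.48, 0.79, 125.1], [0.51, -0.6, 0.61, -1377.18], [0.0, 0.0, 0.0, 1.0]]}
[467.55675322 111.91952089   0.        ]
top {'K': [[503.95, 0.0, 286.59], [0.0, 503.95, 217.44], [0.0, 0.0, 1.0]], 'extrinsics': [[-0.0, -1.0, 0.02, -2.52], [1.0, -0.0, 0.08, -526.86], [-0.08, 0.02, 1.0, -1300.31], [0.0, 0.0, 0.0, 1.0]]}
[548.63019146  13.12731798   0.        ]
{'t': 0.1, 'joints': array([-1.31662127e+00,  4.91477605e-01,  1.55939094e+00, -1.79139838e-05,
        1.09168055e+00, -1.05606709e-01]), 'qvel': array([ 0.00073843, -0.00135658, -0.00280044,  0.00022215, -0.00121423,
        0.00169112]), 'tau': array([ 1.59597439e-03, -6.13621545e+01, -2.58606809e+01,  6.94089546e-02,
        4.69822646e-02, -7.93348909e-05]), 'eef_pos': array([ 220.00351584, -584.77263254,  214.13280786]), 'tcp_rot': array([-3.14063986e+00, -8.50189759e-05,  3.59789991e-01]), 'ft_force': array([ 0.34702214, -0.16548436, -1.08556982]), 'moment': array([-0.03667259, -0.012751  ,  0.01410467]), 'grip_force': 0.0, 'opening': 0.9980949172959097}
```

View pics/top0.png

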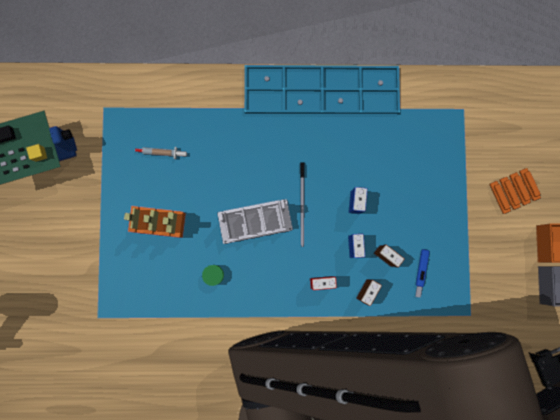

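View pics/scene0.png

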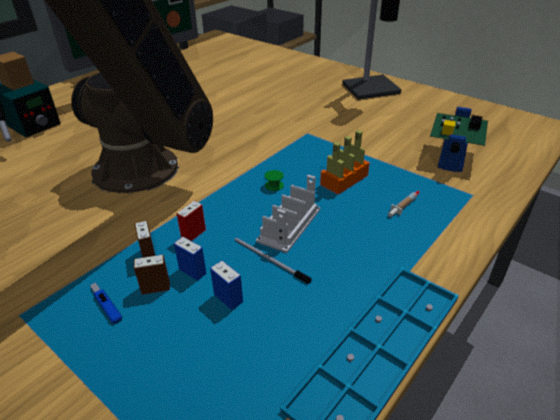

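The top view shows two blue cells at (359,200) and (358,246). Things that could be mistaken for them are the red one at (323,283), the brown ones at (370,292) and (390,256), and the blue cutter at (422,270). The frame is at (255,221), the rack at (156,221), and the rod runs from its head at (303,170) to its tip at (302,244). The scene view agrees: only two cells are blue.

```bash
python3 - <<'E'
from h import *
im=cv2.imread("pics/top0.png")
for nm,u,v,z in [("cellA",359,200,80),("cellB",358,246,80),("frame",255,221,60),("fr_l",222,227,8),("fr_r",290,215,8),("rackc",156,221,45),("head",303,170,6),("tip",302,244,4)]:
    print(nm,onz("top",u,v,z).round(0))
c=env.get_calibration("wrist");E=np.array(c["extrinsics"]);R=E[:3,:3];o=-R.T@E[:3,3]
s=env.state();print("K",np.array(c["K"]).round(1).tolist(),"cam",o,"fwd",-R[2],"right",R[0],s["eef_pos"])
from scipy.spatial.transform import Rotation as Ro
T=Ro.from_euler("xyz",s["tcp_rot"]).as_matrix();print("T",T.round(3),"cam in tool",T.T@(o-s["eef_pos"]),"fwd tool",T.T@-R[2],"right tool",T.T@R[0])
cv2.imwrite("pics/topcrop.png",cv2.resize(im[140:310,110:440],None,fx=2.4,fy=2.4,interpolation=3))
E
```

```text
cellA [ 566. -185.   80.]
cellB [ 450. -181.   80.]
frame [515.  77.  60.]
fr_l [503. 166.   8.]
fr_r [534. -13.   8.]
rackc [516. 331.  45.]
head [656. -49.   6.]
tip [458. -45.   4.]
K [[292.2, 0.0, 273.5], [0.0, 292.2, 206.9], [0.0, 0.0, 1.0]] cam [ 282.37319615 -561.89271629  383.91810039] fwd [-0.22598264 -0.08273272 -0.97061174] right [ 0.35124202 -0.93628263 -0.00197133] [ 220.00351584 -584.77263254  214.13280786]
T [[ 0.936  0.352 -0.   ]
 [ 0.352 -0.936  0.001]
 [ 0.    -0.001 -1.   ]] cam in tool [  66.4461411     0.38227412 -169.78008525] fwd tool [-0.24072401 -0.00120326  0.97059286] right tool [-8.92108030e-04  9.99999083e-01  1.01845913e-03]
```

View pics/topcrop.png

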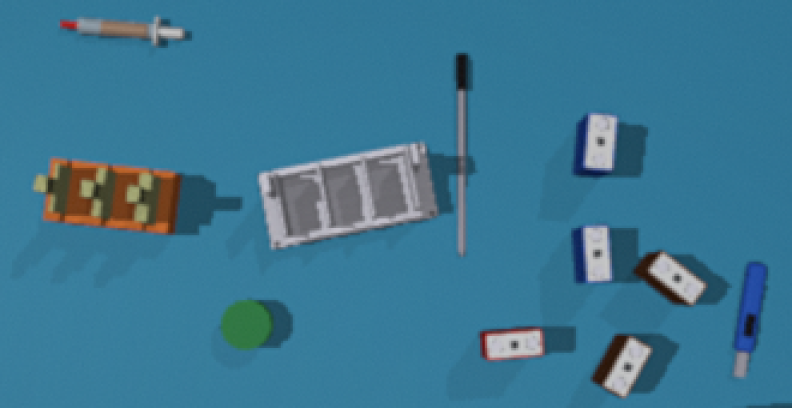

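The crop confirms the choice. The two blue-sided cells are at crop (600,142) and (597,253), and the look-alikes have red or brown sides. Next I move over the cells.

>>> step_arm(
  plan=[
    [[405,-280,0,20.6,1],[405,-280,0,20.6,1],[405,-280,0,20.6,1],[405,-280,0,20.6,1],[405,-280,0,20.6,1],[405,-280,0,20.6,1],[405,-280,0,20.6,1],[405,-280,0,20.6,1]],
  ],
)

```text
t: 0.77
eef_pos: [410.6, -309.1, 214.6]
tcp_rot: [-3.141, 0.0, 0.0]
ft_force: [0.4, -0.4, -1.0]
opening: 1.0
grip_force: 0.0
```

```bash
cat >> h.py <<'E'
from scipy.spatial.transform import Rotation as Ro
def go(x,y,z,yaw):
    s=env.state();T=Ro.from_euler("xyz",s["tcp_rot"]).as_matrix()
    d=T.T@(np.array([x,y,z])-s["eef_pos"]);t=-((yaw-np.degrees(s["tcp_rot"][2])+180)%360-180)
    print("GO",d.round(1).tolist(),"turn",round(t,2),"yaw now",np.degrees(s["tcp_rot"][2]).round(2),"pos",s["eef_pos"].round(1),"rows",int(max(np.ceil(np.linalg.norm(d)/41.7),np.ceil(abs(t)/7.16))))
E
python3 - <<'E'
from h import *
go(460,-175,215,0)
E
```

```text
GO [49.4, -134.1, -0.4] turn 0.0 yaw now 0.0 pos [ 410.6 -309.1  214.6] rows 4
```

>>> step_arm(
  plan=[
    [[50,-134,0,0,1],[50,-134,0,0,1],[50,-134,0,0,1],[50,-134,0,0,1],[50,-134,0,0,1],[50,-134,0,0,1]],
  ],
)

```text
t: 1.27
eef_pos: [460.1, -176.3, 214.6]
tcp_rot: [3.141, 0.0, 0.003]
ft_force: [0.2, -0.0, -0.2]
opening: 0.999
grip_force: 0.0
```

```bash
python3 - <<'E'
from h import *
c=env.get_calibration("wrist");im=env.read_camera("wrist");cv2.imwrite("pics/w1.png",im)
s=env.state();print(s["eef_pos"],s["t"])
hsv=cv2.cvtColor(im,cv2.COLOR_BGR2HSV)
m=((hsv[...,1]<60)&(hsv[...,2]>140)).astype(np.uint8)*255
m=cv2.morphologyEx(m,cv2.MORPH_CLOSE,np.ones((9,9)))
for q in cv2.findContours(m,0,2)[0]:
    if cv2.contourArea(q)<500: continue
    b=cv2.boxPoints(cv2.minAreaRect(q));P=np.array([onz("wrist",*p,80,c)[:2] for p in b])
    e=P[1]-P[0],P[2]-P[1];print("px",b.mean(0).round(),"ctr",P.mean(0).round(1),"sizes",[np.linalg.norm(x).round(1) for x in e],"ang",[np.degrees(np.arctan2(x[1],x[0])).round(1) for x in e])
E
```

```text
[ 459.9078662  -177.15264804  214.53570989] 1.3167
px [273. 308.] ctr [ 327.9 -175. ] sizes [np.float64(243.2), np.float64(36.0)] ang [np.float64(-85.3), np.float64(-171.4)]
px [184. 283.] ctr [360.7 -73.4] sizes [np.float64(169.1), np.float64(32.9)] ang [np.float64(-89.9), np.float64(179.4)]
px [354. 228.] ctr [ 426.8 -265.1] sizes [np.float64(25.5), np.float64(57.9)] ang [np.float64(-34.9), np.float64(-127.3)]
px [278. 204.] ctr [ 453.3 -182. ] sizes [np.float64(23.4), np.float64(56.5)] ang [np.float64(-86.2), np.float64(-175.5)]
px [ 68. 131.] ctr [527.9  31.3] sizes [np.float64(153.4), np.float64(79.2)] ang [np.float64(-79.8), np.float64(-174.3)]
px [285.  87.] ctr [ 571.1 -187.4] sizes [np.float64(56.5), np.float64(27.7)] ang [np.float64(-7.2), np.float64(-96.0)]
px [167. 113.] ctr [542.6 -71.1] sizes [np.float64(6.2), np.float64(148.7)] ang [np.float64(-85.5), np.float64(-179.6)]
```

View pics/w1.png

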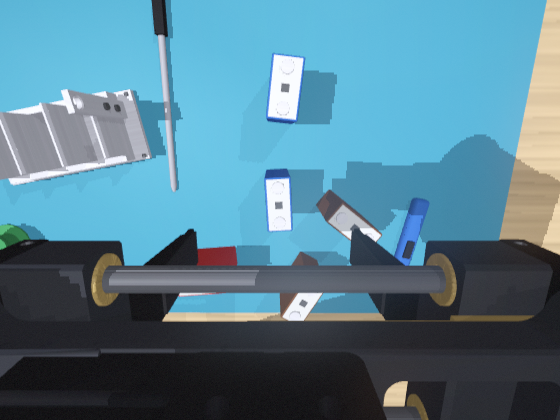

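The wrist view shows blue cell A at (285,87) and B at (278,204). They look about 32 and 28 mm thick. The brown cells at (348,218) and (303,290) are close to B. I'll squeeze B across its thickness to confirm, with the fingers part open.

```bash
python3 - <<'E'
from h import *
go(453,-182,45,4.2)
E
```

```text
GO [-6.9, 4.8, 169.5] turn -4.13 yaw now 0.07 pos [ 459.9 -177.2  214.5] rows 5
```

>>> step_arm(
  plan=[
    [[-7,5,50,-4,0.25],[-7,5,80,-4,0.25],[-7,5,120,-4,0.25],[-7,5,160,-4,0.25],[-7,5,170,-4,0.25],[-7,5,170,-4,0.25],[-7,5,170,-4,-0.6],[-7,5,170,-4,-0.6]],
  ],
)

```text
t: 1.98
eef_pos: [453.7, -182.9, 46.5]
tcp_rot: [3.14, -0.002, 0.069]
ft_force: [-0.1, -0.6, 0.8]
opening: 0.537
grip_force: 0.0
```

>>> step_arm(
  plan=[
    [[0,0,0,0,-0.6],[0,0,0,0,-0.6],[0,0,0,0,-0.6],[0,0,0,0,-0.6],[0,0,0,0,-0.6],[0,0,0,0,-0.6]],
  ],
)

```text
t: 2.48
eef_pos: [453.3, -182.2, 45.5]
tcp_rot: [3.141, -0.001, 0.07]
ft_force: [-1.2, 0.6, 9.8]
opening: 0.295
grip_force: 30.0
```

B is 28.0 mm thick, so it takes spacer_12. Now I open, lift, turn 90° and regrip across the width.

>>> step_arm(
  plan=[
    [[0,0,0,0,0.1],[0,0,0,0,0.2],[0,0,0,0,0.2],[0,0,-40,0,0.25],[0,0,-70,-7,0.25],[0,0,-70,-14,0.8],[0,0,-70,-21,0.8],[0,0,-70,-28,0.8]],
  ],
)

```text
t: 3.15
eef_pos: [453.1, -182.0, 115.2]
tcp_rot: [3.141, -0.001, 0.565]
ft_force: [-0.1, 0.0, -0.3]
opening: 0.777
grip_force: 0.0
```

>>> step_arm(
  plan=[
    [[0,0,0,-62,0.8],[0,0,0,-62,0.8],[0,0,0,-62,0.8],[0,0,0,-62,0.8],[0,0,0,-62,0.8],[0,0,0,-62,0.8],[0,0,0,-62,0.8],[0,0,0,-62,0.8]],
  ],
)

```text
t: 3.82
eef_pos: [452.9, -182.0, 114.6]
tcp_rot: [-3.141, -0.0, 1.565]
ft_force: [-0.5, -0.7, -0.5]
opening: 0.9
grip_force: 0.0
```

```bash
python3 - <<'E'
from h import *
go(453.3,-182.2,48,94)
c=env.get_calibration("wrist");im=env.read_camera("wrist");cv2.imwrite("pics/w2.png",im)
E
```

```text
GO [-0.2, 0.5, 66.6] turn -4.33 yaw now 89.67 pos [ 452.9 -182.   114.6] rows 2
```

View pics/w2.png

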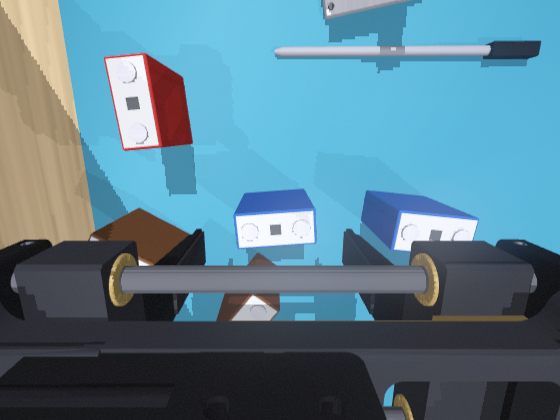

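The wrist view shows B centred between the fingers at (276,228). I descend and grip its width.

>>> step_arm(
  plan=[
    [[0,0,20,-4.3,0.8],[0,0,50,-4.3,0.8],[0,0,68,-4.3,0.8],[0,0,68,-4.3,0.8],[0,0,68,-4.3,0],[0,0,68,-4.3,0],[0,0,68,-4.3,0],[0,0,68,-4.3,0]],
  ],
)

```text
t: 4.53
eef_pos: [453.4, -182.3, 47.7]
tcp_rot: [3.14, 0.001, 1.633]
ft_force: [-0.5, -0.5, 0.8]
opening: 0.679
grip_force: 0.0
```

>>> step_arm(
  plan=[
    [[0,0,0,0,0],[0,0,0,0,0],[0,0,0,0,0],[0,0,-40,0,0],[0,0,-80,0,0],[0,0,-120,0,0],[0,0,-140,0,0],[0,0,-140,0,0]],
  ],
)

```text
t: 5.2
eef_pos: [454.2, -182.7, 191.0]
tcp_rot: [3.135, 0.004, 1.634]
ft_force: [0.3, -0.4, -2.2]
opening: 0.626
grip_force: 30.0
```

```bash
python3 - <<'E'
from h import *
go(520,-30,255,99.8)
E
```

```text
GO [148.0, 75.7, -64.2] turn -6.2 yaw now 93.6 pos [ 454.2 -182.7  191. ] rows 5
```

>>> step_arm(
  plan=[
    [[148,76,-64,-6.2,0],[148,76,-64,-6.2,0],[148,76,-64,-6.2,0],[148,76,-64,-6.2,0],[148,76,-64,-6.2,0],[148,76,-64,-6.2,0],[148,76,-64,-6.2,0],[148,76,-64,-6.2,0]],
  ],
)

```text
t: 5.87
eef_pos: [518.6, -30.2, 249.3]
tcp_rot: [-3.139, -0.0, 1.742]
ft_force: [0.2, -0.0, -2.6]
opening: 0.629
grip_force: 30.0
```

```bash
python3 - <<'E'
from h import *
import json
c=env.get_calibration("wrist");im=env.read_camera("wrist");cv2.imwrite("pics/w3.png",im)
json.dump({k:np.array(v).tolist() for k,v in c.items()},open("w3.json","w"))
s=env.state();print(s["eef_pos"],s["tcp_rot"])
cv2.imwrite("pics/w3c.png",cv2.resize(im[40:260,130:420],None,fx=2.7,fy=2.7,interpolation=2))
E
```

```text
[518.67241671 -30.48288756 249.43308639] [-3.13950275e+00 -4.38984805e-04  1.74089620e+00]
```

View pics/w3c.png

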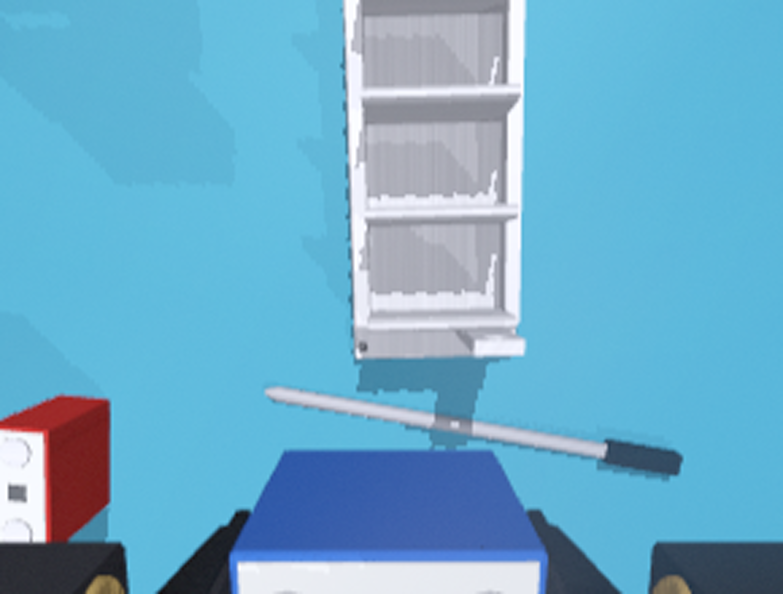

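The wrist view shows the right half of the frame: end plate ridge at crop (440,320), right bracket at crop (497,343). The rod lies just short of the frame, with its tip at crop (270,392) and head at (645,458).

```bash
python3 - <<'E'
from h import *
import json
c=json.load(open("w3.json"));im=cv2.imread("pics/w3.png").astype(int)
sat=im[...,0]-im[...,2]   # blue minus red
g=sat<45
# left/right silhouettes per row, starting at frame interior
L,Rr=[],[]
for v in range(5,166):
    row=g[v]; u0=295
    blue=~row
    # walk to the last run of >=5 blue
    l=u0
    while l>60 and not blue[l-4:l+1].all(): l-=1
    r=u0
    while r<500 and not blue[r:r+5].all(): r+=1
    L.append((l+1,v));Rr.append((r,v))
def line(pts):
    P=np.array([onz("wrist",u,v+.5,8,c)[:2] for u,v in pts])
    for _ in range(6):
        m=np.median(P,0);k=np.polyfit(P[:,1],P[:,0],1);e=P[:,0]-np.polyval(k,P[:,1]);P=P[abs(e)<max(1.0,1.5*np.std(e))]
    return k,len(P),P[:,1].min(),P[:,1].max()
for nm,p in(("L",L),("R",Rr)):
    k,n,a,b=line(p);print(nm,"slope deg",-np.degrees(np.arctan(k[0])).round(2),"x at y=70",np.polyval(k,70).round(2),n,round(a),round(b))
# near edge: columns
N=[]
for u in range(266,300):
    v=150
    while v<200 and (im[v,u,0]-im[v,u,2])<45: v+=1
    N.append((u,v))
print([v for u,v in N])
P=np.array([onz("wrist",u+.5,v,8,c)[:2] for u,v in N]);k=np.polyfit(P[:,0],P[:,1],1);print("near slope",np.degrees(np.arctan(k[0])),P.mean(0),np.polyval(k,530))
# plate ridges, intensity profile along frame centre col
for u in (285,300):print(u,[int(x) for x in im[5:175,u].sum(1)//3])
E
```

```text
L slope deg 11.06 x at y=70 480.86 141 -9 163
R slope deg 11.12 x at y=70 567.79 130 7 178
[173, 173, 173, 173, 173, 173, 173, 173, 173, 173, 173, 173, 173, 173, 173, 173, 173, 173, 173, 173, 173, 172, 172, 172, 172, 172, 172, 172, 172, 172, 172, 172, 172, 172]
near slope 12.12808551203596 [528.04024875 -13.45401376] -13.032874601033754
285 [169, 169, 168, 169, 169, 169, 168, 168, 169, 170, 169, 168, 169, 169, 169, 169, 169, 169, 169, 201, 238, 250, 216, 165, 165, 156, 145, 141, 141, 140, 141, 142, 141, 141, 141, 142, 142, 145, 143, 142, 154, 176, 183, 183, 184, 183, 184, 184, 176, 171, 171, 171, 170, 171, 170, 170, 171, 172, 172, 172, 172, 172, 172, 172, 172, 172, 179, 205, 239, 249, 216, 167, 159, 148, 142, 142, 144, 143, 143, 143, 158, 181, 188, 188, 189, 189, 189, 189, 181, 176, 176, 174, 176, 177, 177, 176, 176, 176, 177, 177, 176, 177, 176, 176, 176, 176, 176, 177, 222, 241, 240, 227, 227, 243, 231, 191, 161, 149, 166, 185, 189, 190, 182, 175, 174, 176, 174, 175, 174, 175, 175, 174, 175, 175, 174, 174, 174, 174, 174, 174, 174, 174, 173, 218, 235, 236, 236, 235, 235, 215, 186, 1
[... 248 characters left out ...]
 141, 142, 141, 140, 140, 143, 142, 144, 142, 142, 164, 181, 186, 186, 185, 186, 185, 186, 186, 186, 186, 186, 186, 186, 186, 186, 186, 187, 179, 173, 173, 172, 173, 173, 173, 173, 194, 225, 245, 233, 191, 166, 155, 144, 142, 142, 144, 141, 144, 144, 173, 187, 188, 187, 189, 188, 188, 188, 187, 187, 187, 187, 187, 187, 187, 187, 180, 173, 173, 173, 173, 174, 174, 173, 173, 173, 172, 219, 237, 237, 234, 223, 233, 246, 221, 178, 154, 152, 176, 186, 186, 186, 186, 186, 186, 186, 186, 186, 185, 186, 186, 185, 186, 178, 172, 172, 172, 172, 172, 172, 172, 172, 175, 176, 217, 233, 234, 233, 234, 208, 180, 180, 202, 215, 229, 227, 190, 150, 144, 143, 157, 178, 186, 186, 186, 185, 167, 137, 126, 128]
```

```bash
cat >> h.py <<'E'
FC=np.array([522.3,80.2]);FY=11.1
def setF(x,y,yaw):
    global FC,FY;FC=np.array([x,y]);FY=yaw
def f2w(p):
    a=np.radians(FY);x,y,z=p;return np.array([FC[0]+x*np.cos(a)-y*np.sin(a),FC[1]+x*np.sin(a)+y*np.cos(a),z])
def w2f(p):
    a=np.radians(FY);d=np.array(p[:2])-FC;return np.array([d[0]*np.cos(a)+d[1]*np.sin(a),-d[0]*np.sin(a)+d[1]*np.cos(a),p[2]])
E
python3 - <<'E'
from h import *
import json
c=json.load(open("w3.json"))
for u,rows in((285.5,(25.8,74.0,118.3,160.8)),(300.5,(25.5,73.5,118.,160.))):
  for v in rows: print(u,v,w2f(onz("wrist",u,v+.5,68,c)).round(1))
# predicted pixels of ridge ends/eyes
for y in(-71.4,-23.8,23.8,71.4): print(y,[proj("wrist",f2w((x,y,68)),c).round(1).tolist() for x in(-33,33)])
for p in((20,-80.4,107),(10,-80.4,107),(30,-80.4,107),(10,-74.4,107),(30,-74.4,107)): print(p,proj("wrist",f2w(p),c).round(1), ((proj("wrist",f2w(p),c)-[130,40])*2.7).round())
E
```

```text
285.5 25.8 [-8.9 71.8 68. ]
285.5 74.0 [-9.6 23.9 68. ]
285.5 118.3 [-10.2 -23.4  68. ]
285.5 160.8 [-10.9 -71.9  68. ]
300.5 25.5 [ 7.2 71.7 68. ]
300.5 73.5 [ 7.1 24.  68. ]
300.5 118.0 [  7.  -23.5  68. ]
300.5 160.0 [  7.  -71.4  68. ]
-71.4 [[267.0, 161.3], [322.4, 160.0]]
-23.8 [[265.7, 119.7], [323.1, 118.2]]
23.8 [[264.5, 75.1], [323.8, 73.6]]
71.4 [[263.1, 27.3], [324.6, 25.6]]
(20, -80.4, 107) [315.9 171.8] [502. 356.]
(10, -80.4, 107) [306.6 172.1] [477. 357.]
(30, -80.4, 107) [325.3 171.6] [527. 355.]
(10, -74.4, 107) [306.6 166.4] [477. 341.]
(30, -74.4, 107) [325.4 166. ] [528. 340.]
```

```bash
python3 - <<'E'
from h import *
p=f2w((0,-51.5,0));print(p)
go(p[0],p[1],155,101.1)
E
```

```text
[532.21488128  29.6634278    0.        ]
GO [56.9, 23.7, 94.4] turn -1.35 yaw now 99.75 pos [518.7 -30.5 249.4] rows 3
```

>>> step_arm(
  plan=[
    [[40,16,0,-1.4,0],[57,24,0,-1.4,0],[57,24,30,-1.4,0],[57,24,60,-1.4,0],[57,24,90,-1.4,0],[57,24,94,-1.4,0],[57,24,94,-1.4,0],[57,24,94,-1.4,0]],
  ],
)

```text
t: 6.58
eef_pos: [533.8, 29.9, 157.4]
tcp_rot: [3.141, 0.0, 1.765]
ft_force: [1.0, 0.9, -1.5]
opening: 0.632
grip_force: 30.0
```

```bash
python3 - <<'E'
from h import *
p=f2w((0,-51.5,0))
go(p[0],p[1],60,101.1);print(w2f(env.state()["eef_pos"]),env.state()["tcp_rot"],env.state()["ft_force"])
im=env.read_camera("wrist");cv2.imwrite("pics/w4.png",im)
E
```

```text
GO [0.1, -1.7, 97.4] turn 0.04 yaw now 101.14 pos [533.8  29.9 157.4] rows 3
[  1.63248141 -51.54183978 157.4340698 ] [3.14122396e+00 2.10729310e-04 1.76529895e+00] [ 1.00010588  0.88096333 -1.45155611]
```

View pics/w4.png

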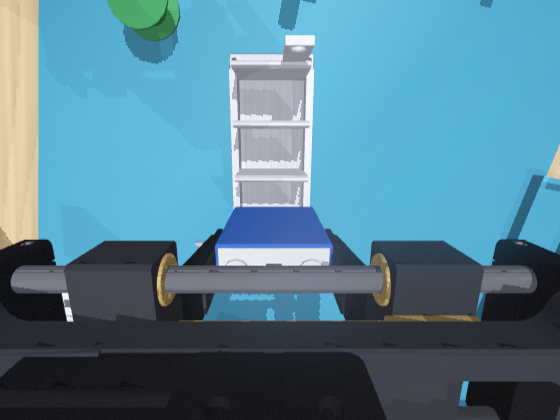

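The held cell lines up with bay 1 (cell at (273,235), frame centred at column 271). I lower it.

>>> step_arm(
  plan=[
    [[0,-1,20,0,0],[0,-1,40,0,0],[0,-1,60,0,0],[0,-1,75,0,0],[0,-1,85,0,0],[0,-1,92,0,0],[0,-1,92,0,0],[0,-1,92,0,0]],
  ],
)

```text
t: 7.3
eef_pos: [532.9, 30.4, 65.4]
tcp_rot: [3.141, 0.0, 1.766]
ft_force: [0.1, -1.0, -2.9]
opening: 0.628
grip_force: 30.0
```

```bash
python3 - <<'E'
from h import *
s=env.state();print(w2f(s["eef_pos"]),s["tcp_rot"],s["ft_force"],s["opening"])
E
```

```text
[  0.83334391 -50.87656781  65.3656911 ] [3.14062665e+00 3.36332012e-04 1.76635894e+00] [ 0.05050104 -0.99865244 -2.9108557 ] 0.6284813639903479
```

>>> step_arm(
  plan=[
    [[0,0,5,0,0],[-1.5,0,8,0,0],[-3,0,8,0,0],[-4.5,0,8,0,0],[-4.5,0,8,0,0],[-4.5,0,8,0,0]],
  ],
)

```text
t: 7.8
eef_pos: [533.0, 27.5, 56.5]
tcp_rot: [-3.141, -0.002, 1.765]
ft_force: [0.7, 14.1, -5.4]
opening: 0.629
grip_force: 30.0
```

```bash
python3 - <<'E'
from h import *
s=env.state();print(w2f(s["eef_pos"]),s["tcp_rot"],s["ft_force"],s["opening"])
E
```

```text
[  0.36394847 -53.80482542  56.53382106] [-3.14138822e+00 -1.95111587e-03  1.76529763e+00] [ 0.67208936 14.14251246 -5.4333387 ] 0.6287229737943367
```

>>> step_arm(
  plan=[
    [[0,0,1,0,0],[0,0,2,0,0],[0,0,2,0,0],[0,0,2,0,0.2],[0,0,2,0,0.6],[0,0,2,0,0.6],[0,0,2,0,0.6],[0,0,2,0,0.6]],
  ],
)

```text
t: 8.47
eef_pos: [533.5, 25.9, 54.7]
tcp_rot: [3.141, 0.0, 1.766]
ft_force: [-0.2, 0.5, 0.1]
opening: 0.792
grip_force: 0.0
```

>>> step_arm(
  plan=[
    [[0,0,-30,0,0.6],[0,0,-70,0,0.6],[0,0,-110,0,0.6],[0,0,-150,0,0.6],[-30,0,-180,0,0.6],[-70,0,-180,0,0.6],[-80,0,-180,0,0.6],[-80,0,-180,0,0.6]],
  ],
)

```text
t: 9.13
eef_pos: [549.1, -54.7, 234.6]
tcp_rot: [3.141, 0.001, 1.763]
ft_force: [-0.6, -0.1, -0.9]
opening: 0.799
grip_force: 0.0
```

```bash
python3 - <<'E'
from h import *
import json
c=env.get_calibration("wrist");im=env.read_camera("wrist");cv2.imwrite("pics/w5.png",im)
json.dump({k:np.array(v).tolist() for k,v in c.items()},open("w5.json","w"))
cv2.imwrite("pics/w5c.png",cv2.resize(im[0:260,180:380],None,fx=2.3,fy=2.3,interpolation=2))
for q in((-30,-68.4),(30,-68.4),(30,-40.4),(-30,-40.4)): print(q,((proj("wrist",f2w((*q,88)),c)-[180,0])*2.3).round())
go(571,-187,135,0)
E
```

```text
(-30, -68.4) [150. 304.]
(30, -68.4) [281. 304.]
(30, -40.4) [283. 239.]
(-30, -40.4) [148. 240.]
GO [-135.6, -3.6, 99.1] turn 101.06 yaw now 101.06 pos [548.6 -53.3 234.1] rows 15
```

View pics/w5c.png

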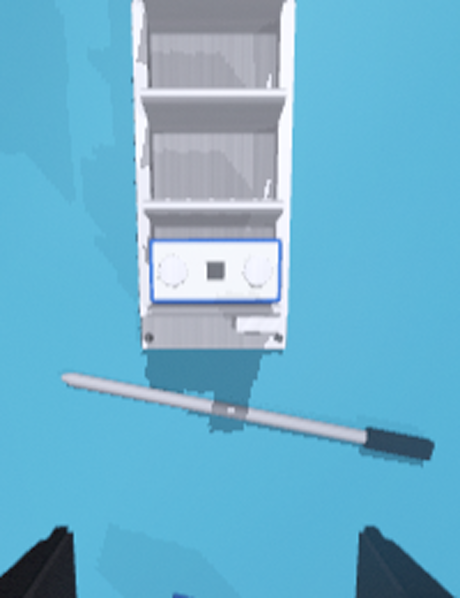

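B stands in bay 1 against its right wall: its near edge is at crop row 302, as predicted. I go to cell A next.

>>> step_arm(
  plan=[
    [[-136,-4,60,18,0.6],[-136,-4,60,18,0.6],[-136,-4,60,18,0.6],[-136,-4,60,18,0.6],[-136,-4,60,18,0.6],[-136,-4,60,18,0.6]],
  ],
)

```text
t: 9.68
eef_pos: [570.8, -186.0, 173.1]
tcp_rot: [-3.139, -0.001, 1.451]
ft_force: [0.4, -1.0, -0.3]
opening: 0.802
grip_force: 0.0
```

```bash
cat > cells.py <<'E'
from h import *
c=env.get_calibration("wrist");im=env.read_camera("wrist")
hsv=cv2.cvtColor(im,cv2.COLOR_BGR2HSV)
m=((hsv[...,1]<60)&(hsv[...,2]>140)).astype(np.uint8)*255
m=cv2.morphologyEx(m,cv2.MORPH_CLOSE,np.ones((9,9)));cv2.imwrite("pics/last.png",im)
for q in cv2.findContours(m,0,2)[0]:
    if cv2.contourArea(q)<500: continue
    b=cv2.boxPoints(cv2.minAreaRect(q));P=np.array([onz("wrist",*p,80,c)[:2] for p in b])
    e=P[1]-P[0],P[2]-P[1];print("px",b.mean(0).round(),"ctr",P.mean(0).round(1),"sizes",[np.linalg.norm(x).round(1) for x in e],"ang",[np.degrees(np.arctan2(x[1],x[0])).round(1) for x in e])
E
python3 cells.py; python3 -c "
from h import *
go(571,-187.4,48,83)"
```

```text
px [275. 210.] ctr [ 571.1 -187.4] sizes [np.float64(55.4), np.float64(28.2)] ang [np.float64(-5.7), np.float64(-94.3)]
px [ 17. 136.] ctr [354.6 -95. ] sizes [np.float64(33.5), np.float64(59.0)] ang [np.float64(11.9), np.float64(-85.2)]
px [237.  66.] ctr [553.4 -61.3] sizes [np.float64(143.2), np.float64(6.0)] ang [np.float64(-0.1), np.float64(-86.5)]
px [214.  22.] ctr [541.2 -27.5] sizes [np.float64(73.5), np.float64(32.2)] ang [np.float64(-6.9), np.float64(-97.5)]
GO [-2.2, 0.4, 126.0] turn 0.23 yaw now 83.23 pos [ 571.  -185.3  174. ] rows 4
```

>>> step_arm(
  plan=[
    [[-1.5,0,40,-1,0.6],[-1.5,0,80,-1,0.6],[-1.5,0,120,-1,0.6],[-1.5,0,125,-1,0.6],[-1.5,0,125,-1,0.6],[-1.5,0,125,-1,0],[-1.5,0,125,-1,0],[-1.5,0,125,-1,0]],
  ],
)

```text
t: 10.4
eef_pos: [572.2, -188.1, 52.1]
tcp_rot: [3.138, 0.001, 1.47]
ft_force: [-0.2, 0.3, -0.6]
opening: 0.648
grip_force: 0.0
```

>>> step_arm(
  plan=[
    [[0,0,0,0,0],[0,0,0,0,0],[0,0,0,0,0]],
  ],
)

```text
t: 10.65
eef_pos: [572.1, -188.2, 52.0]
tcp_rot: [3.138, 0.001, 1.47]
ft_force: [-0.1, 1.8, 9.2]
opening: 0.631
grip_force: 30.0
```

>>> step_arm(
  plan=[
    [[0,0,-40,0,0],[0,0,-80,0,0],[0,0,-120,0,0],[0,0,-130,0,0],[0,0,-130,0,0]],
  ],
)

```text
t: 11.07
eef_pos: [572.2, -188.5, 183.6]
tcp_rot: [3.135, 0.002, 1.47]
ft_force: [0.0, 0.0, -4.4]
opening: 0.627
grip_force: 30.0
```

```bash
python3 - <<'E'
from h import *
p=f2w((0,-2,0))
go(p[0],p[1],182,101.1)
E
```

```text
GO [260.3, -76.2, 0.5] turn -16.89 yaw now 84.21 pos [ 572.2 -188.5  183.6] rows 7
```

>>> step_arm(
  plan=[
    [[260,-76,0,-16.9,0],[260,-76,0,-16.9,0],[260,-76,0,-16.9,0],[260,-76,0,-16.9,0],[260,-76,0,-16.9,0],[260,-76,0,-16.9,0],[260,-76,0,-16.9,0],[260,-76,0,-16.9,0]],
  ],
)

```text
t: 11.73
eef_pos: [519.8, 82.0, 178.0]
tcp_rot: [-3.139, -0.001, 1.768]
ft_force: [0.4, 0.6, -3.7]
opening: 0.625
grip_force: 30.0
```

```bash
python3 - <<'E'
from h import *
p=f2w((0,-2,0))
go(p[0],p[1],70,101.1)
E
```

```text
GO [-4.3, 2.5, 108.0] turn 0.22 yaw now 101.32 pos [519.8  82.  178. ] rows 3
```

>>> step_arm(
  plan=[
    [[-4,2,0,0,0],[-4,2,30,0,0],[-4,2,30,0,0],[-4,2,30,0,0]],
  ],
)

```text
t: 12.07
eef_pos: [523.8, 73.6, 148.2]
tcp_rot: [-3.138, -0.001, 1.763]
ft_force: [0.2, 0.2, -2.1]
opening: 0.63
grip_force: 30.0
```

```bash
python3 - <<'E'
from h import *
p=f2w((0,-2,0))
go(p[0],p[1],70,101.1)
print(env.state()["tcp_rot"])
E
```

```text
GO [4.7, 0.1, 78.2] turn -0.07 yaw now 101.03 pos [523.8  73.6 148.2] rows 2
[-3.13751178e+00 -5.15368860e-04  1.76326949e+00]
```

>>> step_arm(
  plan=[
    [[4,0,0,0,0],[4,0,20,0,0],[4,0,40,0,0],[4,0,40,0,0],[4,0,40,0,0],[4,0,40,0,0]],
  ],
)

```text
t: 12.57
eef_pos: [524.4, 78.6, 110.9]
tcp_rot: [3.14, 0.0, 1.764]
ft_force: [0.8, -0.4, -3.6]
opening: 0.629
grip_force: 30.0
```

```bash
python3 - <<'E'
from h import *
p=f2w((0,-2,0))
go(p[0],p[1],70,101.1)
print(env.state()["tcp_rot"])
E
```

```text
GO [0.0, -1.8, 40.9] turn -0.0 yaw now 101.1 pos [524.4  78.6 110.9] rows 1
[3.14019114e+00 3.27384134e-04 1.76444255e+00]
```

>>> step_arm(
  plan=[
    [[0,-1.5,15,0,0],[0,-1.5,30,0,0],[0,-1.5,42,0,0],[0,-1.5,48,0,0],[-1.5,-1.5,49.5,0,0],[-3,-1.5,49.5,0,0],[-4,-1.5,49.5,0,0],[-4,-1.5,49.5,0,0]],
  ],
)

```text
t: 13.23
eef_pos: [523.2, 75.4, 60.8]
tcp_rot: [3.141, -0.001, 1.764]
ft_force: [-0.3, 9.7, -8.8]
opening: 0.629
grip_force: 30.0
```

```bash
python3 - <<'E'
from h import *
s=env.state();print(w2f(s["eef_pos"]),s["tcp_rot"],s["ft_force"],s["opening"])
E
```

```text
[-4.56726078e-02 -4.92386712e+00  6.07940847e+01] [ 3.14084830e+00 -1.20724668e-03  1.76425038e+00] [-0.30084866  9.65083348 -8.75459965] 0.6292489535251093
```

>>> step_arm(
  plan=[
    [[0,0,1,0,0],[0,0,2,0,0],[0,0,2,0,0.2],[0,0,2,0,0.6],[0,0,2,0,0.6],[0,0,2,0,0.6],[0,0,-30,0,0.6],[0,0,-70,0,0.6]],
  ],
)

```text
t: 13.9
eef_pos: [522.0, 74.2, 129.2]
tcp_rot: [-3.137, -0.001, 1.764]
ft_force: [1.0, -0.3, 0.5]
opening: 0.797
grip_force: 0.0
```

>>> step_arm(
  plan=[
    [[0,0,-40,0,0.6],[0,0,-80,0,0.6],[0,0,-120,0,0.6],[-40,0,-120,0,0.6],[-80,0,-120,0,0.6],[-80,0,-120,0,0.6],[-80,0,-120,0,0.6]],
  ],
)

```text
t: 14.48
eef_pos: [538.7, -5.8, 250.5]
tcp_rot: [3.141, 0.0, 1.761]
ft_force: [0.2, 0.4, -0.9]
opening: 0.802
grip_force: 0.0
```

```bash
python3 - <<'E'
from h import *
import json
c=env.get_calibration("wrist");im=env.read_camera("wrist");cv2.imwrite("pics/w6.png",im)
hsv=cv2.cvtColor(im,cv2.COLOR_BGR2HSV)
m=((hsv[...,1]>110)&(hsv[...,0]>108)&(hsv[...,0]<130)).astype(np.uint8)
# wrap outlines: blue sat deep
cv2.imwrite("pics/w6c.png",cv2.resize(im[0:260,180:380],None,fx=2.3,fy=2.3,interpolation=2))
for q in((-30,-20.8),(30,-20.8),(30,11.2),(-30,11.2),(-30,-68.4),(30,-40.4)): print(q,((proj("wrist",f2w((*q,88)),c)-[180,0])*2.3).round())
go(525,180,240,90)
E
```

```text
(-30, -20.8) [155. 310.]
(30, -20.8) [280. 310.]
(30, 11.2) [281. 239.]
(-30, 11.2) [153. 240.]
(-30, -68.4) [157. 409.]
(30, -40.4) [279. 351.]
GO [183.8, 22.1, 10.2] turn 11.0 yaw now 101.0 pos [538.4  -4.6 250.2] rows 5
```

View pics/w6c.png

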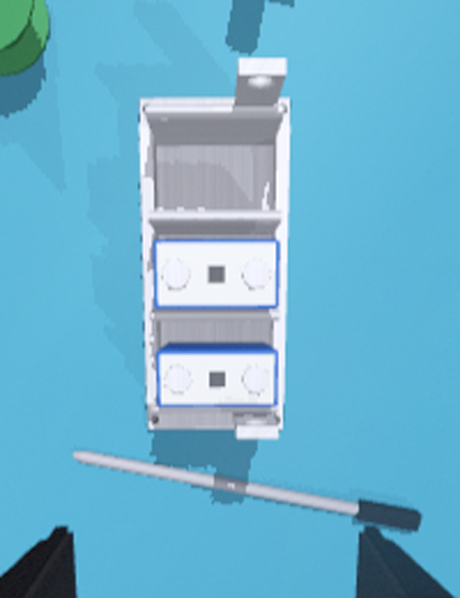

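Both cells are seated against their right walls: A spans crop rows 239–308 (32 mm) and B spans 350–406. Now the rack.

>>> step_arm(
  plan=[
    [[184,22,0,11,0.6],[184,22,0,11,0.6],[184,22,0,11,0.6],[184,22,0,11,0.6],[184,22,0,11,0.6],[184,22,0,11,0.6],[184,22,0,11,0.6],[184,22,0,11,0.6]],
  ],
)

```text
t: 15.2
eef_pos: [524.2, 181.1, 250.0]
tcp_rot: [-3.141, 0.0, 1.574]
ft_force: [0.3, 0.1, 0.2]
opening: 0.8
grip_force: 0.0
```

```bash
python3 - <<'E'
from h import *
import json
c=env.get_calibration("wrist");im=env.read_camera("wrist");cv2.imwrite("pics/w7.png",im)
json.dump({k:np.array(v).tolist() for k,v in c.items()},open("w7.json","w"))
hsv=cv2.cvtColor(im,cv2.COLOR_BGR2HSV);H,S,V=cv2.split(hsv)
o=((H<15)&(S>150)&(V>80)).astype(np.uint8);q=max(cv2.findContours(o,0,2)[0],key=cv2.contourArea)
print("rack px",cv2.minAreaRect(q))
y=((H>17)&(H<40)&(S>40)&(V>120)).astype(np.uint8)
for k in cv2.findContours(y,0,2)[0]:
    if cv2.contourArea(k)>100: print(cv2.contourArea(k),cv2.minAreaRect(k),[onz("wrist",*p,138,c)[:2].round(1).tolist() for p in cv2.boxPoints(cv2.minAreaRect(k))])
cv2.imwrite("pics/w7c.png",cv2.resize(im[0:260,170:380],None,fx=2.3,fy=2.3,interpolation=2))
print(env.state()["eef_pos"],env.state()["tcp_rot"])
E
```

```text
rack px ((272.0, 74.0), (34.0, 50.0), 90.0)
254.0 ((410.04644775390625, 278.90191650390625), (51.15686798095703, 19.710662841796875), 79.82449340820312) [[650.3, 126.5], [670.0, 130.4], [686.7, 72.1], [666.2, 67.8]]
190.5 ((134.59181213378906, 278.6684875488281), (15.254289627075195, 51.756370544433594), 12.011478424072266) [[359.6, 71.4], [377.9, 130.0], [392.9, 126.5], [375.3, 67.5]]
618.5 ((263.6740417480469, 93.52046966552734), (47.37912368774414, 24.010875701904297), 6.709837436676025) [[491.4, 276.0], [494.5, 296.3], [536.7, 291.7], [534.4, 271.3]]
141.5 ((284.23077392578125, 50.346153259277344), (17.062103271484375, 10.394153594970703), 11.309932708740234) [[524.2, 316.8], [526.0, 324.9], [540.6, 322.3], [539.0, 314.2]]
132.5 ((252.6199951171875, 46.160003662109375), (17.39482879638672, 9.758074760437012), 8.130102157592773) [[496.6, 319.9], [498.0, 327.6], [512.9, 325.7], [511.7, 318.0]]
266.5 ((267.4384765625, 32.492305755615234), (18.605207443237305, 16.00048065185547), 7.125016689300537) [[508.9, 328.3], [510.7, 340.6], [526.6, 338.8], [524.9, 326.5]]
14001.0 ((520.1416625976562, 114.27728271484375), (81.84701538085938, 230.03421020507812), 1.1233028173446655) [[729.4, 156.0], [698.6, 359.8], [768.0, 358.8], [812.7, 154.5]]
21474.0 ((53.0, 126.5), (253.0, 106.0), 90.0) [[291.9, 357.7], [381.4, 357.9], [350.3, 128.6], [240.8, 128.4]]
[524.40431629 180.55979708 250.05696868] [-3.14136082e+00  2.75886195e-04  1.57284591e+00]
```

View pics/w7c.png

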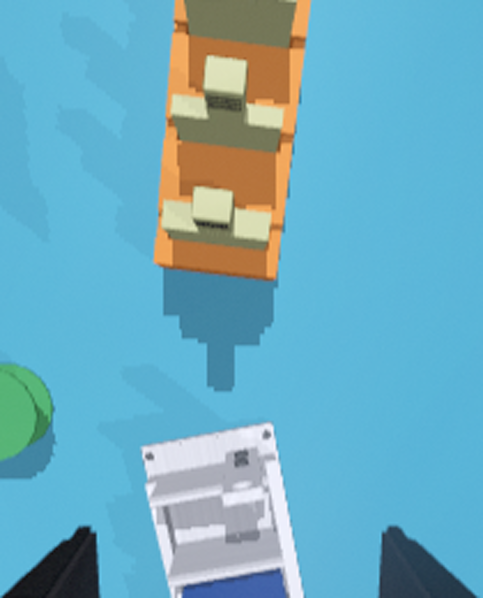

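The near blade (tab at crop (213,203)) looks thicker than the middle one (tab at (225,75)), which fits 12 nearest and 8 in the middle. I'll move over the near one and check its thickness from close up.

```bash
python3 - <<'E'
from h import *
go(512.5,262,180,83.4)
E
```

```text
GO [81.5, -11.7, 70.0] turn 6.72 yaw now 90.12 pos [524.4 180.6 250.1] rows 3
```

>>> step_arm(
  plan=[
    [[81,-12,70,6.7,0.2],[81,-12,70,6.7,0.2],[81,-12,70,6.7,0.2],[81,-12,70,6.7,0.2],[81,-12,70,6.7,0.2],[81,-12,70,6.7,0.2]],
  ],
)

```text
t: 15.75
eef_pos: [513.1, 260.7, 180.8]
tcp_rot: [3.141, -0.0, 1.455]
ft_force: [-0.1, -0.4, 0.0]
opening: 0.6
grip_force: 0.0
```

```bash
python3 - <<'E'
from h import *
import json
env.read_camera("wrist");c=env.get_calibration("wrist");im=env.read_camera("wrist");cv2.imwrite("pics/w8.png",im)
json.dump({k:np.array(v).tolist() for k,v in c.items()},open("w8.json","w"))
hsv=cv2.cvtColor(im,cv2.COLOR_BGR2HSV);H,S,V=cv2.split(hsv)
y=((H>17)&(H<40)&(S>40)&(V>150)).astype(np.uint8);y[:, :170]=0;y[:,380:]=0;y[262:]=0
for k in cv2.findContours(y,0,2)[0]:
    if cv2.contourArea(k)>60:
        b=cv2.minAreaRect(k)
        for z in(90,138):
            P=np.array([onz("wrist",*p,z,c)[:2] for p in cv2.boxPoints(b)]);print(z,np.round(b[0]),"ctr",P.mean(0).round(1),"size",np.linalg.norm(P[1]-P[0]).round(1),np.linalg.norm(P[2]-P[1]).round(1),"ang",np.degrees(np.arctan2(*(P[2]-P[1])[::-1])).round(1))
cv2.imwrite("pics/w8c.png",cv2.resize(im[0:260,170:380],None,fx=2.3,fy=2.3,interpolation=2))
print(env.state()["eef_pos"],env.state()["tcp_rot"])
E
```

```text
90 [270. 182.] ctr [512.  286.5] size 49.0 26.4 ang -95.6
138 [270. 182.] ctr [513.5 293.9] size 39.9 21.5 ang -95.6
90 [269. 125.] ctr [517.5 335.3] size 49.6 14.9 ang -95.6
138 [269. 125.] ctr [517.9 333.8] size 40.4 12.2 ang -95.6
90 [289.  66.] ctr [539.4 379.5] size 16.4 3.8 ang -95.5
138 [289.  66.] ctr [535.8 369.8] size 13.4 3.1 ang -95.5
90 [248.  66.] ctr [506.4 383.3] size 15.6 3.8 ang -97.4
138 [248.  66.] ctr [508.8 373. ] size 12.7 3.1 ang -97.4
90 [268.  48.] ctr [523.9 394.8] size 17.7 12.5 ang -96.5
138 [268.  48.] ctr [523.2 382.3] size 14.5 10.2 ang -96.5
[513.24991766 260.61347461 181.25606983] [ 3.13994301e+00 -5.85492423e-04  1.45422613e+00]
```

View pics/w8c.png

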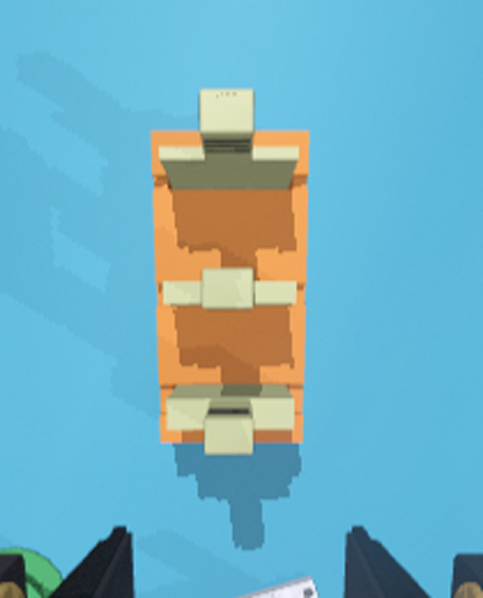

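The shoulders measure 33, 22 and 13 crop px, so the near blade is 12, the middle 8 and the far one 4. I'll grip the tab across its thickness so the blade is centred on the tool.

>>> step_arm(
  plan=[
    [[28,2,0,45,-0.1],[28,2,0,45,-0.1],[28,2,0,45,-0.1],[28,2,0,45,-0.1],[28,2,0,45,-0.1],[28,2,0,45,-0.1],[28,2,0,45,-0.1],[28,2,0,45,-0.1]],
  ],
)

```text
t: 16.52
eef_pos: [518.3, 288.5, 181.1]
tcp_rot: [3.141, -0.001, 0.667]
ft_force: [-0.3, -0.3, -0.7]
opening: 0.449
grip_force: 0.0
```

>>> step_arm(
  plan=[
    [[0,0,0,45,-0.1],[0,0,0,45,-0.1],[0,0,0,45,-0.1],[0,0,0,45,-0.1],[0,0,0,45,-0.1],[0,0,0,45,-0.1],[0,0,0,45,-0.1],[0,0,0,45,-0.1]],
  ],
)

```text
t: 17.18
eef_pos: [518.0, 288.7, 180.8]
tcp_rot: [-3.141, -0.001, -0.116]
ft_force: [-0.2, -0.2, 0.1]
opening: 0.448
grip_force: 0.0
```

```bash
python3 - <<'E'
from h import *
go(512.2,289,100,-6.5)
E
```

```text
GO [-5.9, 0.4, 80.8] turn -0.13 yaw now -6.63 pos [518.  288.7 180.8] rows 2
```

>>> step_arm(
  plan=[
    [[-6,0,0,0,-0.1],[-6,0,30,0,-0.1],[-6,0,60,0,-0.1],[-6,0,80,0,-0.1],[-6,0,80,0,-0.1],[-6,0,80,0,-0.9],[-6,0,80,0,-0.9],[-6,0,80,0,-0.9]],
  ],
)

```text
t: 17.85
eef_pos: [512.3, 290.3, 101.7]
tcp_rot: [-3.14, -0.002, -0.114]
ft_force: [0.4, 0.0, -0.3]
opening: 0.296
grip_force: 0.0
```

>>> step_arm(
  plan=[
    [[0,0,0,0,-0.9],[0,0,0,0,-0.9],[0,0,0,0,-0.9],[0,0,0,0,-0.9],[0,0,0,0,-0.9]],
  ],
)

```text
t: 18.27
eef_pos: [512.0, 289.9, 100.9]
tcp_rot: [-3.141, -0.001, -0.115]
ft_force: [-1.1, -2.3, 6.9]
opening: 0.124
grip_force: 30.0
```

>>> step_arm(
  plan=[
    [[0,0,-30,0,-0.9],[0,0,-65,0,-0.9],[0,0,-105,0,-0.9],[0,0,-125,0,-0.9],[0,0,-125,0,-0.9],[0,0,-125,0,-0.9]],
  ],
)

```text
t: 18.77
eef_pos: [511.7, 290.1, 225.8]
tcp_rot: [-3.141, -0.002, -0.115]
ft_force: [0.3, -0.3, -2.4]
opening: 0.124
grip_force: 30.0
```

```bash
python3 - <<'E'
from h import *
p=f2w((0,-33.3,0));print(p)
go(p[0],p[1],226,11.1);s=env.state();print(s["opening"],s["ft_force"])
E
```

```text
[528.71098149  47.52295429   0.        ]
GO [44.7, 239.1, -0.4] turn -17.68 yaw now -6.58 pos [511.7 290.1 225.8] rows 6
0.12399816381947877 [ 0.25136254 -0.32025351 -2.37174591]
```

>>> step_arm(
  plan=[
    [[44.7,239,0,-17.7,-0.9],[44.7,239,0,-17.7,-0.9],[44.7,239,0,-17.7,-0.9],[44.7,239,0,-17.7,-0.9],[44.7,239,0,-17.7,-0.9],[44.7,239,0,-17.7,-0.9],[44.7,239,0,-17.7,-0.9],[44.7,239,0,-17.7,-0.9]],
  ],
)

```text
t: 19.43
eef_pos: [528.1, 45.7, 223.5]
tcp_rot: [-3.141, 0.003, 0.19]
ft_force: [0.8, 0.9, -0.9]
opening: 0.124
grip_force: 30.0
```

>>> step_arm(
  plan=[
    [[0,0,15,0,-0.9],[0,0,25,0,-0.9],[0,0,25,0,-0.9],[0,0,25,0,-0.9]],
  ],
)

```text
t: 19.77
eef_pos: [528.2, 48.4, 199.2]
tcp_rot: [-3.141, 0.002, 0.195]
ft_force: [0.3, -0.7, -0.9]
opening: 0.125
grip_force: 30.0
```

```bash
python3 - <<'E'
from h import *
p=f2w((0,-33.3,0));c=env.get_calibration("wrist");im=env.read_camera("wrist");cv2.imwrite("pics/w9.png",im)
go(p[0],p[1],190,11.1);s=env.state();print(s["opening"],s["ft_force"],s["tcp_rot"])
cv2.imwrite("pics/w9c.png",cv2.resize(im[0:300,130:430],None,fx=2,fy=2,interpolation=2))
E
```

```text
GO [0.0, 0.8, 9.8] turn 0.08 yaw now 11.18 pos [528.6  48.3 199.8] rows 1
0.12260184299079825 [ 0.25899477 -0.04146707 -1.01042624] [-3.14140731e+00  9.41085050e-04  1.95115551e-01]
```

View pics/w9c.png

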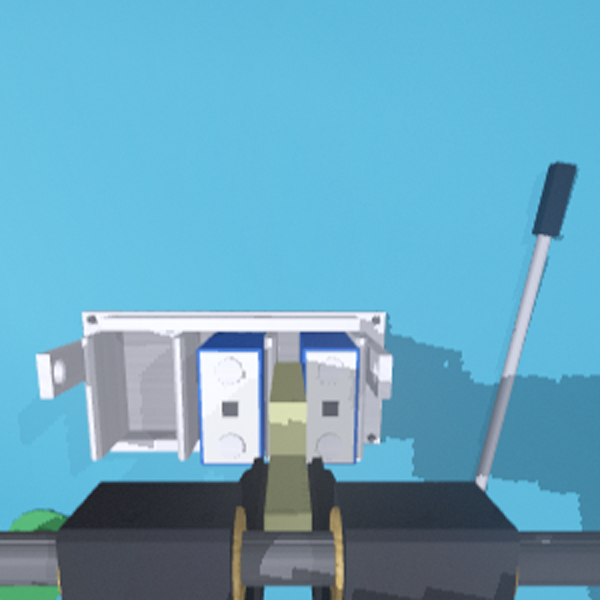

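The blade hangs upright over the gap between B and the plate, foot at about crop (288,400). I lower it in slow steps.

>>> step_arm(
  plan=[
    [[0,0.5,5,0,-0.9],[0,0.5,10,0,-0.9],[0,0.5,14,0,-0.9],[0,0.5,18,0,-0.9],[0,0.5,21,0,-0.9],[0,0.5,24,0,-0.9]],
  ],
)

```text
t: 20.32
eef_pos: [528.7, 47.1, 175.8]
tcp_rot: [-3.141, 0.0, 0.194]
ft_force: [-0.8, 2.1, 0.4]
opening: 0.125
grip_force: 30.0
```

```bash
python3 - <<'E'
from h import *
s=env.state();print(w2f(s["eef_pos"]),s["opening"],s["ft_force"],s["moment"],s["tcp_rot"])
E
```

```text
[-5.59975549e-02 -3.36759146e+01  1.75833255e+02] 0.1253162129493535 [-0.81206074  2.09059013  0.42814119] [ 0.60005147  0.14352983 -0.00690196] [-3.14125329e+00  2.19885961e-06  1.93661460e-01]
```

>>> step_arm(
  plan=[
    [[0,-0.4,5,0,-0.9],[0,-0.4,12,0,-0.9],[0,-0.4,20,0,-0.9],[0,-0.4,28,0,-0.9],[0,-0.4,34,0,-0.9]],
  ],
)

```text
t: 20.73
eef_pos: [528.4, 47.4, 140.9]
tcp_rot: [-3.141, 0.001, 0.194]
ft_force: [0.1, 1.3, -0.7]
opening: 0.124
grip_force: 30.0
```

```bash
python3 - <<'E'
from h import *
s=env.state();print(w2f(s["eef_pos"]),s["opening"],s["ft_force"],s["moment"],s["tcp_rot"])
E
```

```text
[ -0.32179094 -33.39528225 140.90585825] 0.12427109143311187 [ 0.13087513  1.30573118 -0.69650932] [ 0.3079973   0.09194071 -0.00373596] [-3.14146197e+00  9.12933713e-04  1.93856553e-01]
```

Going freely. On down to the floor (TCP ≈ 103).

>>> step_arm(
  plan=[
    [[0,-0.1,8,0,-0.9],[0,-0.1,16,0,-0.9],[0,-0.1,24,0,-0.9],[0,-0.1,31,0,-0.9],[0,-0.1,35,0,-0.9],[0,-0.1,38,0,-0.9],[0,-0.1,39,0,-0.9],[0,-0.1,39,0,-0.9]],
  ],
)

```text
t: 21.4
eef_pos: [528.6, 47.4, 103.1]
tcp_rot: [3.141, 0.0, 0.194]
ft_force: [-0.8, 0.6, -2.1]
opening: 0.125
grip_force: 30.0
```

```bash
python3 - <<'E'
from h import *
s=env.state();print(w2f(s["eef_pos"]),s["opening"],s["ft_force"],s["moment"],s["tcp_rot"])
E
```

```text
[-7.72043935e-02 -3.33675413e+01  1.03104629e+02] 0.12470001462831523 [-0.77165958  0.5782011  -2.10262059] [0.36691522 0.13611714 0.0129146 ] [3.14148976e+00 1.10348874e-04 1.93917918e-01]
```

>>> step_arm(
  plan=[
    [[0,0,0.5,0,-0.5],[0,0,0.5,0,-0.1],[0,0,0.5,0,-0.1],[0,0,0.5,0,-0.1],[0,0,-35,0,-0.1],[0,0,-75,0,-0.1],[0,0,-85,0,-0.1],[0,0,-85,0,-0.1]],
  ],
)

```text
t: 22.07
eef_pos: [530.0, 47.4, 191.2]
tcp_rot: [3.14, -0.006, 0.194]
ft_force: [0.3, -0.1, -0.1]
opening: 0.449
grip_force: 0.0
```

```bash
python3 - <<'E'
from h import *
go(517.6,334.8,188,-6.6)
E
```

```text
GO [43.2, -284.4, 3.0] turn 17.71 yaw now 11.11 pos [530.   47.4 191.2] rows 7
```

>>> step_arm(
  plan=[
    [[43,-284.5,0,17.7,-0.1],[43,-284.5,0,17.7,-0.1],[43,-284.5,0,17.7,-0.1],[43,-284.5,0,17.7,-0.1],[43,-284.5,0,17.7,-0.1],[43,-284.5,0,17.7,-0.1],[43,-284.5,0,17.7,-0.1],[43,-284.5,0,17.7,-0.1]],
  ],
)

```text
t: 22.73
eef_pos: [514.8, 340.3, 186.5]
tcp_rot: [-3.141, 0.001, -0.111]
ft_force: [0.9, -0.3, 0.5]
opening: 0.451
grip_force: 0.0
```

>>> step_arm(
  plan=[
    [[0,0,0,0,-0.1],[0,0,0,0,-0.1]],
  ],
)

```text
t: 22.9
eef_pos: [515.5, 334.6, 186.8]
tcp_rot: [3.14, 0.001, -0.114]
ft_force: [0.4, -1.3, 0.1]
opening: 0.45
grip_force: 0.0
```

```bash
python3 - <<'E'
from h import *
go(517.6,334.8,101,-6.6)
E
```

```text
GO [2.2, -0.6, 85.8] turn 0.06 yaw now -6.54 pos [515.5 334.6 186.8] rows 3
```

>>> step_arm(
  plan=[
    [[2,-0.5,30,0,-0.1],[2,-0.5,60,0,-0.1],[2,-0.5,84,0,-0.1],[2,-0.5,85.5,0,-0.1],[2,-0.5,85.5,0,-0.1],[2,-0.5,85.5,0,-0.9],[2,-0.5,85.5,0,-0.9],[2,-0.5,85.5,0,-0.9]],
  ],
)

```text
t: 23.57
eef_pos: [518.7, 335.2, 104.2]
tcp_rot: [-3.14, -0.002, -0.115]
ft_force: [0.1, 0.2, 0.0]
opening: 0.296
grip_force: 0.0
```

>>> step_arm(
  plan=[
    [[0,0,0,0,-0.9],[0,0,0,0,-0.9],[0,0,0,0,-0.9],[0,0,0,0,-0.9],[0,0,0,0,-0.9]],
  ],
)

```text
t: 23.98
eef_pos: [518.3, 335.4, 103.2]
tcp_rot: [-3.141, -0.001, -0.115]
ft_force: [-0.4, -0.1, 6.2]
opening: 0.126
grip_force: 30.0
```

>>> step_arm(
  plan=[
    [[0,0,-30,0,-0.9],[0,0,-65,0,-0.9],[0,0,-105,0,-0.9],[0,0,-125,0,-0.9],[0,0,-125,0,-0.9],[0,0,-125,0,-0.9]],
  ],
)

```text
t: 24.48
eef_pos: [518.1, 335.3, 228.1]
tcp_rot: [-3.141, -0.001, -0.115]
ft_force: [0.8, -0.9, -1.4]
opening: 0.124
grip_force: 30.0
```

```bash
python3 - <<'E'
from h import *
p=f2w((0,16.4,0));print(p)
go(p[0],p[1],226,11.1);s=env.state();print(s["opening"],s["ft_force"])
E
```

```text
[519.14263975  96.29319969   0.        ]
GO [28.5, 237.3, 2.0] turn -17.68 yaw now -6.58 pos [518.1 335.3 228.1] rows 6
0.12383511312476249 [ 0.77185611 -0.93206506 -1.43187976]
```

>>> step_arm(
  plan=[
    [[28.5,237,0,-17.7,-0.9],[28.5,237,0,-17.7,-0.9],[28.5,237,0,-17.7,-0.9],[28.5,237,0,-17.7,-0.9],[28.5,237,0,-17.7,-0.9],[28.5,237,0,-17.7,-0.9],[28.5,237,0,-17.7,-0.9],[28.5,237,0,-17.7,-0.9]],
  ],
)

```text
t: 25.15
eef_pos: [518.7, 95.0, 226.1]
tcp_rot: [-3.141, 0.003, 0.191]
ft_force: [0.2, -0.4, -0.7]
opening: 0.124
grip_force: 30.0
```

>>> step_arm(
  plan=[
    [[0,0,15,0,-0.9],[0,0,25,0,-0.9],[0,0,30,0,-0.9],[0,0,30,0,-0.9]],
  ],
)

```text
t: 25.48
eef_pos: [518.4, 97.3, 195.8]
tcp_rot: [-3.141, 0.003, 0.195]
ft_force: [-0.6, -1.0, -0.6]
opening: 0.124
grip_force: 30.0
```

```bash
python3 - <<'E'
from h import *
p=f2w((0,16.4,0))
go(p[0],p[1],190,11.1);s=env.state();print(s["opening"],s["ft_force"],s["moment"],w2f(s["eef_pos"]))
E
```

```text
GO [0.5, 1.1, 5.8] turn 0.08 yaw now 11.18 pos [518.4  97.3 195.8] rows 1
0.12425240151084402 [-0.58887643 -1.02002433 -0.57786408] [ 0.04864361  0.03678484 -0.04173506] [ -0.52182004  17.54290008 195.83466724]
```

>>> step_arm(
  plan=[
    [[0,0.8,3,0,-0.9],[0,0.8,6,0,-0.9],[0,0.8,10,0,-0.9],[0,0.8,14,0,-0.9],[0,0.8,17,0,-0.9],[0,0.8,20,0,-0.9]],
  ],
)

```text
t: 25.98
eef_pos: [519.3, 95.9, 177.4]
tcp_rot: [-3.141, -0.0, 0.194]
ft_force: [-1.0, 2.3, -0.5]
opening: 0.122
grip_force: 30.0
```

```bash
python3 - <<'E'
from h import *
s=env.state();print(w2f(s["eef_pos"]),s["opening"],s["ft_force"],s["moment"],s["tcp_rot"])
E
```

```text
[1.10732749e-01 1.60166747e+01 1.77411898e+02] 0.12233445307543454 [-1.03641607  2.26564702 -0.48599486] [0.65485276 0.10682368 0.00563296] [-3.14115491e+00 -1.42212857e-04  1.93662674e-01]
```

>>> step_arm(
  plan=[
    [[0,-0.4,5,0,-0.9],[0,-0.4,12,0,-0.9],[0,-0.4,20,0,-0.9],[0,-0.4,28,0,-0.9],[0,-0.4,35,0,-0.9]],
  ],
)

```text
t: 26.4
eef_pos: [519.1, 96.1, 141.5]
tcp_rot: [3.142, 0.001, 0.194]
ft_force: [0.8, 0.7, -0.8]
opening: 0.124
grip_force: 30.0
```

```bash
python3 - <<'E'
from h import *
s=env.state();print(w2f(s["eef_pos"]),s["opening"],s["ft_force"],s["moment"],s["tcp_rot"])
E
```

```text
[-9.96904563e-02  1.61858615e+01  1.41486723e+02] 0.12376549723813306 [ 0.83161673  0.68434624 -0.81606193] [ 0.31985553  0.10277798 -0.04315065] [3.14157182e+00 6.45022753e-04 1.93941708e-01]
```

>>> step_arm(
  plan=[
    [[0,-0.1,8,0,-0.9],[0,-0.1,16,0,-0.9],[0,-0.1,24,0,-0.9],[0,-0.1,30,0,-0.9],[0,-0.1,34,0,-0.9],[0,-0.1,36.5,0,-0.9],[0,-0.1,37,0,-0.9],[0,-0.1,37,0,-0.9]],
  ],
)

```text
t: 27.07
eef_pos: [519.3, 96.2, 105.6]
tcp_rot: [3.141, -0.0, 0.194]
ft_force: [0.5, -0.7, -0.3]
opening: 0.126
grip_force: 30.0
```

>>> step_arm(
  plan=[
    [[0,0,0.5,0,-0.5],[0,0,0.5,0,-0.1],[0,0,0.5,0,-0.1],[0,0,0.5,0,-0.1],[0,0,-35,0,-0.1],[0,0,-75,0,-0.1],[0,0,-100,0,-0.1],[0,0,-100,0,-0.1]],
  ],
)

```text
t: 27.73
eef_pos: [521.1, 96.4, 210.7]
tcp_rot: [3.14, -0.008, 0.194]
ft_force: [0.1, 0.2, -0.2]
opening: 0.449
grip_force: 0.0
```

```bash
python3 - <<'E'
from h import *
go(575,-120,210,11.1);s=env.state();print(s["opening"],s["ft_force"])
E
```

```text
GO [11.1, 222.7, 1.0] turn 0.02 yaw now 11.12 pos [521.1  96.4 210.7] rows 6
0.44891451096620943 [ 0.14483069  0.24967923 -0.15779687]
```

Both blades are in. Now the rod: I go above its head with the tool's x axis pointing along the rod toward the tip.

```bash
python3 - <<'E'
from h import *
go(670,-49,215,179);s=env.state();print(s["joints"])
E
```

```text
GO [118.1, 171.4, -3.2] turn -167.88 yaw now 11.12 pos [521.1  96.4 210.7] rows 24
[ 5.82518121e-02  3.57852784e-01  1.80083729e+00 -1.14513888e-04
  9.74641791e-01  1.43504182e+00]
```

>>> step_arm(
  plan=[
    [[118,171,0,-57,0],[118,171,0,-57,0],[118,171,0,-57,0],[118,171,0,-57,0],[118,171,0,-57,0],[118,171,0,-57,0],[118,171,0,-57,0],[118,171,0,-57,0]],
  ],
)

```text
t: 28.4
eef_pos: [668.0, -49.7, 204.2]
tcp_rot: [-3.14, 0.0, 1.194]
ft_force: [0.1, 0.1, 0.9]
opening: 0.498
grip_force: 0.0
```

>>> step_arm(
  plan=[
    [[0,0,0,-57,0],[0,0,0,-57,0],[0,0,0,-57,0],[0,0,0,-57,0],[0,0,0,-57,0],[0,0,0,-57,0],[0,0,0,-57,0],[0,0,0,-57,0]],
  ],
)

```text
t: 29.07
eef_pos: [667.8, -48.8, 204.8]
tcp_rot: [-3.141, -0.001, 2.19]
ft_force: [0.5, -0.4, 0.2]
opening: 0.498
grip_force: 0.0
```

>>> step_arm(
  plan=[
    [[0,0,0,-54,0],[0,0,0,-54,0],[0,0,0,-54,0],[0,0,0,-54,0],[0,0,0,-54,0],[0,0,0,-54,0],[0,0,0,-54,0],[0,0,0,-54,0]],
  ],
)

```text
t: 29.73
eef_pos: [667.8, -48.8, 204.9]
tcp_rot: [3.142, -0.001, 3.133]
ft_force: [-0.0, -0.5, -0.5]
opening: 0.502
grip_force: 0.0
```

```bash
cat > rod.py <<'E'
from h import *
c=env.get_calibration("wrist");im=env.read_camera("wrist");cv2.imwrite("pics/r1.png",im)
I=im.astype(int);s=env.state();print(s["eef_pos"],np.degrees(s["tcp_rot"][2]))
blue=(I[...,0]-I[...,2])
sub=np.zeros(I.shape[:2],np.uint8);
hsv=cv2.cvtColor(im,cv2.COLOR_BGR2HSV)
shaft=((hsv[...,1]<90)&(hsv[...,2]>90)).astype(np.uint8);head=(hsv[...,2]<85).astype(np.uint8)
for nm,m,z in(("shaft",shaft,5),("head",head,12)):
    m=m.copy();m[262:]=0
    for k in cv2.findContours(m,0,2)[0]:
        if cv2.contourArea(k)<60: continue
        r=cv2.minAreaRect(k)
        P=np.array([onz("wrist",*p,z,c)[:2] for p in cv2.boxPoints(r)]);e=P[1]-P[0],P[2]-P[1]
        print(nm,np.round(r[0]),"ctr",P.mean(0).round(1),[np.linalg.norm(x).round(1) for x in e],[np.degrees(np.arctan2(x[1],x[0])).round(1) for x in e],"pts",P.round(0).tolist())
E
python3 rod.py
```

```text
[667.82375175 -48.86058261 204.89630882] 179.61904552250533
shaft [358. 257.] ctr [763.   64.4] [np.float64(17.7), np.float64(11.8)] [np.float64(89.4), np.float64(3.7)] pts [[757.0, 55.0], [757.0, 73.0], [769.0, 74.0], [769.0, 56.0]]
shaft [536. 214.] ctr [704.6 295.4] [np.float64(31.9), np.float64(66.2)] [np.float64(178.5), np.float64(77.2)] pts [[713.0, 262.0], [681.0, 263.0], [696.0, 328.0], [728.0, 328.0]]
shaft [239.  86.] ctr [549.4 -88.4] [np.float64(7.8), np.float64(185.5)] [np.float64(92.8), np.float64(2.1)] pts [[457.0, -95.0], [456.0, -88.0], [642.0, -81.0], [642.0, -90.0]]
shaft [416.  51.] ctr [509.8 114.2] [np.float64(252.8), np.float64(94.6)] [np.float64(100.4), np.float64(23.8)] pts [[488.0, -25.0], [442.0, 223.0], [529.0, 261.0], [581.0, -3.0]]
head [400. 256.] ctr [759.  118.4] [np.float64(102.5), np.float64(14.5)] [np.float64(89.4), np.float64(7.2)] pts [[751.0, 66.0], [752.0, 169.0], [767.0, 171.0], [766.0, 67.0]]
head [336. 256.] ctr [758.2  34.1] [np.float64(14.4), np.float64(27.9)] [np.float64(-178.1), np.float64(89.4)] pts [[765.0, 20.0], [751.0, 20.0], [751.0
[... 230 characters left out ...]
[753. 286.] [np.float64(87.1), np.float64(30.7)] [np.float64(89.4), np.float64(12.8)] pts [[738.0, 239.0], [738.0, 327.0], [768.0, 333.0], [768.0, 245.0]]
head [ 27. 250.] ctr [ 746.3 -377.1] [np.float64(70.9), np.float64(30.3)] [np.float64(89.4), np.float64(-10.8)] pts [[731.0, -409.0], [732.0, -338.0], [762.0, -344.0], [761.0, -416.0]]
head [218. 245.] ctr [ 741.2 -123.9] [np.float64(45.6), np.float64(45.1)] [np.float64(89.4), np.float64(-2.4)] pts [[718.0, -145.0], [719.0, -100.0], [764.0, -102.0], [764.0, -149.0]]
head [246. 185.] ctr [661.2 -83.7] [np.float64(11.9), np.float64(38.6)] [np.float64(93.3), np.float64(2.2)] pts [[642.0, -90.0], [642.0, -78.0], [680.0, -77.0], [681.0, -89.0]]
```

The rod has been knocked: its head is now at (661,-84), with the axis at 182.2°. I go there and grip it.

```bash
python3 - <<'E'
from h import *
go(661,-83.8,4,182.2)
E
```

```text
GO [6.5, -35.0, 200.9] turn -2.58 yaw now 179.62 pos [667.8 -48.9 204.9] rows 5
```

>>> step_arm(
  plan=[
    [[6.5,-35,0,-2.6,0],[6.5,-35,40,-2.6,0],[6.5,-35,80,-2.6,0],[6.5,-35,120,-2.6,0],[6.5,-35,160,-2.6,0],[6.5,-35,185,-2.6,0],[6.5,-35,190,-2.6,0],[6.5,-35,190,-2.6,0]],
  ],
)

```text
t: 30.45
eef_pos: [660.1, -83.6, 13.9]
tcp_rot: [3.141, -0.003, -3.113]
ft_force: [1.4, 0.1, -0.4]
opening: 0.506
grip_force: 0.0
```

```bash
python3 - <<'E'
from h import *
go(661,-83.8,4,182.2)
E
```

```text
GO [-0.9, -0.3, 9.9] turn -0.57 yaw now -178.37 pos [660.1 -83.6  13.9] rows 1
```

>>> step_arm(
  plan=[
    [[-0.5,0,5,-0.5,0],[-0.5,0,10,-0.5,0],[-0.5,0,10,-0.5,0],[-0.5,0,10,-0.5,-0.4],[-0.5,0,10,-0.5,-0.9],[-0.5,0,10,-0.5,-0.9],[-0.5,0,10,-0.5,-0.9],[-0.5,0,10,-0.5,-0.9]],
  ],
)

```text
t: 31.12
eef_pos: [661.6, -83.8, 5.9]
tcp_rot: [-3.141, 0.0, -3.103]
ft_force: [-0.6, 0.4, -0.1]
opening: 0.206
grip_force: 0.0
```

>>> step_arm(
  plan=[
    [[0,0,0,0,-0.9],[0,0,0,0,-0.9],[0,0,0,0,-0.9],[0,0,0,0,-0.9]],
  ],
)

```text
t: 31.45
eef_pos: [661.5, -83.7, 5.7]
tcp_rot: [-3.141, 0.0, -3.103]
ft_force: [-0.2, 0.6, 2.1]
opening: 0.126
grip_force: 30.0
```

>>> step_arm(
  plan=[
    [[0,0,0,0,-0.6],[0,0,3,0,-0.6],[0,0,3.5,0,-0.6],[0,0,3.5,0,-0.9],[0,0,3.5,0,-0.9],[0,0,3.5,0,-0.9],[0,0,3.5,0,-0.9],[0,0,3.5,0,-0.9]],
  ],
)

```text
t: 32.12
eef_pos: [661.4, -83.7, 2.1]
tcp_rot: [-3.142, -0.0, -3.103]
ft_force: [0.1, 0.3, 0.5]
opening: 0.125
grip_force: 30.0
```

>>> step_arm(
  plan=[
    [[0,0,0,0,-0.9],[0,0,0,0,-0.9],[0,0,-30,0,-0.9],[0,0,-65,0,-0.9],[0,0,-105,0,-0.9],[0,0,-145,0,-0.9],[0,0,-150,0,-0.9],[0,0,-150,0,-0.9]],
  ],
)

```text
t: 32.78
eef_pos: [662.5, -83.9, 155.2]
tcp_rot: [-3.14, 0.005, -3.103]
ft_force: [-0.7, 1.1, -1.3]
opening: 0.121
grip_force: 30.0
```

```bash
python3 - <<'E'
from h import *
p=f2w((20,-310,0));print(p)
go(p[0],p[1],153,101.1);s=env.state();print(s["opening"],s["ft_force"],s["moment"],s["tcp_rot"])
E
python3 rod.py | grep shaft
```

```text
[ 601.6076629  -220.15028651    0.        ]
GO [66.1, -133.8, 2.1] turn 81.11 yaw now -177.79 pos [662.5 -83.9 155.2] rows 12
0.1210189530983144 [-0.74982788  1.0803009  -1.29196227] [ 0.07527756 -0.19528119 -0.00940095] [-3.14009867  0.00521219 -3.10295542]
shaft [456.  55.] ctr [514.2  90.7] [np.float64(207.9), np.float64(95.9)] [np.float64(100.3), np.float64(25.2)] pts [[488.0, -28.0], [451.0, 176.0], [538.0, 217.0], [580.0, -3.0]]
shaft [274. 110.] ctr [581.  -87.6] [np.float64(14.3), np.float64(220.8)] [np.float64(92.2), np.float64(2.5)] pts [[471.0, -99.0], [470.0, -85.0], [691.0, -75.0], [692.0, -92.0]]
```

>>> step_arm(
  plan=[
    [[66,-134,-20,0,-0.9],[66,-134,-20,20,-0.9],[66,-134,-20,57,-0.9],[66,-134,-20,57,-0.9],[66,-134,-20,57,-0.9],[66,-134,-20,57,-0.9],[66,-134,-20,57,-0.9],[66,-134,-20,57,-0.9]],
  ],
)

```text
t: 33.5
eef_pos: [599.7, -220.2, 169.6]
tcp_rot: [-3.14, -0.003, 2.298]
ft_force: [0.4, 0.2, -0.0]
opening: 0.122
grip_force: 30.0
```

```bash
python3 - <<'E'
from h import *
p=f2w((20,-310,0))
go(p[0],p[1],165,101.1)
E
```

```text
GO [-1.2, 1.4, 4.6] turn 30.59 yaw now 131.69 pos [ 599.7 -220.2  169.6] rows 5
```

>>> step_arm(
  plan=[
    [[-1,1.5,20,30.6,-0.9],[-1,1.5,30,30.6,-0.9],[-1,1.5,40,30.6,-0.9],[-1,1.5,40,30.6,-0.9],[-1,1.5,40,30.6,-0.9],[-1,1.5,40,30.6,-0.9],[-1,1.5,40,30.6,-0.9],[-1,1.5,40,30.6,-0.9]],
  ],
)

```text
t: 34.17
eef_pos: [602.1, -219.8, 131.1]
tcp_rot: [-3.14, -0.001, 1.773]
ft_force: [-0.2, -1.4, -0.1]
opening: 0.12
grip_force: 30.0
```

```bash
python3 - <<'E'
from h import *
import json
for n in("w3","w5"):
    c=json.load(open(n+".json"));im=cv2.imread(f"pics/{n}.png").astype(int)
    for y in(-74.4,-80.4):
        print(n,y,"pred",proj("wrist",f2w((10,y,107)),c).round(1),proj("wrist",f2w((30,y,107)),c).round(1))
    v=int(round(proj("wrist",f2w((20,-77.4,107)),c)[1]))
    for r in(v-1,v,v+1,v+2):print(r,im[r,276:312].sum(1).tolist() if n=="w5" else im[r,296:332].sum(1).tolist())
    u=int(round(proj("wrist",f2w((22,-77.4,107)),c)[0]));print("col",u,v-10,im[v-10:v+12,u].sum(1).tolist())
s=env.state();print(s["eef_pos"],w2f(s["eef_pos"]),s["tcp_rot"])
E
```

```text
w3 -74.4 pred [306.6 166.4] [325.4 166. ]
w3 -80.4 pred [306.6 172.1] [325.3 171.6]
168 [558, 566, 559, 560, 559, 558, 524, 451, 431, 540, 732, 728, 728, 741, 743, 741, 736, 732, 725, 726, 730, 736, 731, 732, 739, 741, 735, 726, 631, 510, 506, 507, 510, 506, 508, 508]
169 [555, 565, 558, 562, 558, 558, 549, 524, 436, 586, 729, 726, 736, 743, 741, 737, 733, 726, 725, 727, 736, 732, 733, 736, 741, 736, 730, 727, 598, 509, 510, 507, 508, 506, 507, 508]
170 [558, 564, 558, 560, 556, 560, 546, 559, 511, 610, 727, 732, 742, 741, 738, 736, 730, 723, 728, 733, 736, 732, 733, 741, 739, 731, 729, 729, 570, 508, 507, 508, 511, 506, 506, 507]
171 [521, 528, 505, 505, 501, 503, 496, 496, 488, 556, 658, 665, 672, 636, 636, 634, 626, 622, 630, 634, 633, 631, 633, 640, 648, 642, 640, 642, 537, 508, 507, 510, 507, 507, 505, 509]
col 318 159 [721, 682, 561, 522, 540, 551, 616, 706, 734, 731, 733, 733, 633, 440, 470, 511, 507, 507, 508, 507, 506, 507]
w5 -74.4 pred [283.9 138.4] [304.1 138.3]
w5 -80.4 pred [283.9 144.6] [304.  144.5]
140 [552, 549, 547, 559, 518, 417, 530, 733, 727, 727, 731, 741, 743,
[... 231 characters left out ...]
738, 741, 735, 728, 729, 732, 622, 502, 502, 502, 501, 502, 502, 502]
142 [552, 548, 546, 557, 525, 459, 528, 728, 725, 737, 742, 742, 735, 731, 727, 723, 723, 731, 734, 730, 732, 736, 741, 736, 728, 727, 731, 733, 614, 501, 498, 501, 501, 498, 500, 502]
143 [554, 550, 546, 559, 549, 526, 559, 705, 705, 718, 695, 690, 689, 687, 678, 676, 682, 713, 711, 710, 712, 717, 716, 709, 702, 726, 731, 733, 606, 501, 502, 502, 500, 500, 500, 498]
col 296 131 [339, 379, 453, 501, 503, 470, 530, 685, 734, 732, 729, 732, 712, 626, 553, 557, 563, 674, 723, 715, 586, 370]
[ 602.10596416 -219.75462132  131.06640425] [  20.56515361 -309.70767059  131.06640425] [-3.14031275e+00 -9.01889277e-04  1.77277042e+00]
```

```bash
cat > rodline.py <<'E'
from h import *
c=env.get_calibration("wrist");im=env.read_camera("wrist");cv2.imwrite("pics/r2.png",im)
s=env.state();p=s["eef_pos"];z=p[2]+3.9;I=im.astype(int);pts=[]
for v in range(2,150,2):
    d=I[v,225:325,0]-I[v,225:325,2];g=np.where(d<45)[0]
    if len(g)<3: continue
    runs=np.split(g,np.where(np.diff(g)>1)[0]+1);r=min(runs,key=lambda r:abs(r.mean()+225-274))
    if 3<=len(r)<=30: pts.append((r[0]+225,r[-1]+226,v+.5))
P=np.array([onz("wrist",(a+b)/2,v,z,c)[:2] for a,b,v in pts]);F=np.array([w2f((*q,0)) for q in P])
k=np.polyfit(F[:,1],F[:,0],1);e=F[:,0]-np.polyval(k,F[:,1]);ok=abs(e)<1;k=np.polyfit(F[ok,1],F[ok,0],1)
tf=w2f(p);print("tcp frame",tf,"n",ok.sum(),"y range",F[ok,1].min(),F[ok,1].max(),"yaw err deg",-np.degrees(np.arctan(k[0])),"x at head",np.polyval(k,tf[1]),"x at tip",np.polyval(k,tf[1]+205))
print("widths mm",[round(b-a) for a,b,v in pts][::8])
# tip in scene & top: predicted pixels for pitch 0 and droop 5 deg
for n in("scene","top"):
    a=np.radians(FY)-0;h=np.array([p[0],p[1],z])
    for dr in(-3,0,3):
        yy=np.array([k[0],1])/np.hypot(k[0],1);w=f2w((np.polyval(k,tf[1])+205*np.cos(np.radians(dr))*yy[0],tf[1]+205*np.cos(np.radians(dr))*yy[1],z-205*np.sin(np.radians(dr))))
        print(n,"droop",dr,"tip px",proj(n,w).round(1),"head px",proj(n,h).round(1))
E
python3 rodline.py; python3 - <<'E'
from h import *
im=env.read_camera("scene");cv2.imwrite("pics/s2.png",im)
a=cv2.resize(im[150:300,200:400],None,fx=4,fy=4,interpolation=2);cv2.imwrite("pics/s2c.png",a)
E
```

```text
tcp frame [  20.64688725 -309.79433204  131.3976512 ] n 74 y range -250.2591455062994 -178.92616748236154 yaw err deg 0.6560733536491619 x at head 20.13141703549122 x at tip 17.783933204188664
widths mm [16, 15, 14, 14, 15, 14, 14, 14, 14, 14]
scene droop -3 tip px [273.4 202.3] head px [221.  266.6]
scene droop 0 tip px [273.6 206.2] head px [221.  266.6]
scene droop 3 tip px [273.6 210.2] head px [221.  266.6]
top droop -3 tip px [294.4 199.3] head px [376.7 182.4]
top droop 0 tip px [294.1 199.8] head px [376.7 182.4]
top droop 3 tip px [294.  200.3] head px [376.7 182.4]
```

View pics/s2c.png

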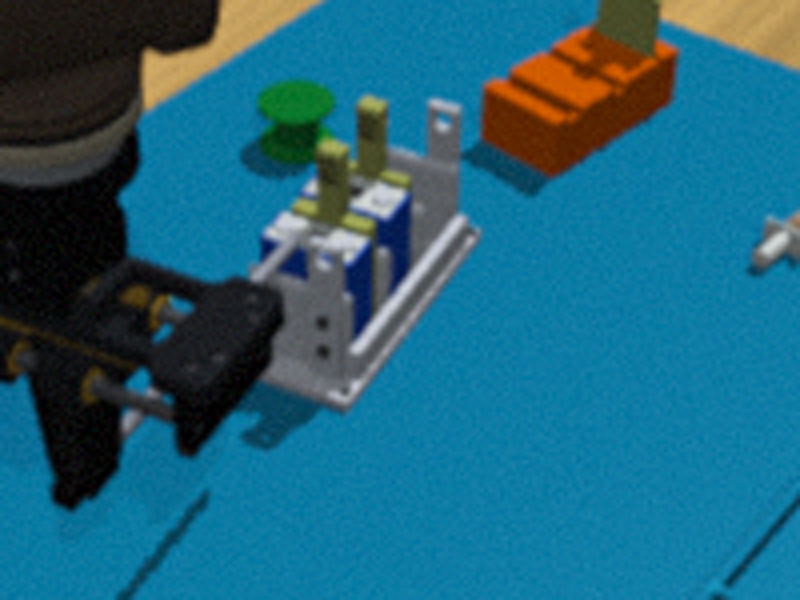

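The scene crop shows the rod tip near (300,238), against the cluttered frame. I'll shift sideways so the tip stands against the plain mat and measure the rod's droop numerically.

>>> step_arm(
  plan=[
    [[0,40,0,0,-0.9],[0,80,0,0,-0.9],[0,120,0,0,-0.9],[0,120,0,0,-0.9],[0,120,0,0,-0.9],[0,120,0,0,-0.9]],
  ],
)

```text
t: 34.77
eef_pos: [719.3, -195.9, 131.5]
tcp_rot: [-3.14, -0.001, 1.772]
ft_force: [-0.1, -0.3, -0.1]
opening: 0.123
grip_force: 30.0
```

```bash
python3 rodline.py; cat > tip.py <<'E'
from h import *
s=env.state();p=s["eef_pos"];tf=w2f(p)
for n in("scene","top"):
    im=env.read_camera(n);I=im.astype(int)
    A=proj(n,f2w((tf[0]+0,tf[1]+130,p[2]+3.9)));B=proj(n,f2w((tf[0],tf[1]+205,p[2]+3.9)))
    d=(B-A)/np.linalg.norm(B-A);nn=np.array([-d[1],d[0]])
    G=cv2.GaussianBlur(im,(0,0),.6).astype(float);f=G[...,2]-.35*G[...,0]  # red high on steel
    L=np.arange(-2,np.linalg.norm(B-A)+14,1.0);O=np.arange(-14,14.01,.25)
    gx=(A[0]+L[:,None]*d[0]+O*nn[0]).astype(np.float32);gy=(A[1]+L[:,None]*d[1]+O*nn[1]).astype(np.float32)
    W=cv2.remap(f.astype(np.float32),gx,gy,1);W=W-np.median(W,1,keepdims=True)
    print(n,"tip pred",B.round(1),"len",np.linalg.norm(B-A).round(1),"dir",d.round(3))
    for l,w in list(zip(L,W))[::3]:
        i=w.argmax();m=w>w[i]/2;print("  ",l,"max",w[i].round(),"off",(O[m]*w[m]).sum().round(2)/w[m].sum().round(2),"width",m.sum()*.25)
E
python3 tip.py
```

```text
tcp frame [ 139.86467385 -309.12586579  131.89715376] n 74 y range -249.38973522997847 -178.11453566444763 yaw err deg 0.614989265432519 x at head 139.78368368448983 x at tip 137.58321373155698
widths mm [16, 15, 15, 14, 15, 14, 14, 14, 14, 14]
scene droop -3 tip px [324.8 218.3] head px [277.8 288.7]
scene droop 0 tip px [324.6 222.3] head px [277.8 288.7]
scene droop 3 tip px [324.3 226.3] head px [277.8 288.7]
top droop -3 tip px [284.3 150.7] head px [366.3 134.9]
top droop 0 tip px [284.1 151.6] head px [366.3 134.9]
top droop 3 tip px [284.1 152.6] head px [366.3 134.9]
scene tip pred [325.6 222.6] len 26.9 dir [ 0.586 -0.81 ]
   -2.0 max 33.0 off 0.677128928483762 width 3.0
   1.0 max 30.0 off -13.900743291877532 width 0.5
   4.0 max 39.0 off -13.903913323476372 width 0.5
   7.0 max 90.0 off -0.3763155512497809 width 3.75
   10.0 max 110.0 off -1.048562557736132 width 4.0
   13.0 max 133.0 off -1.4459316505999968 width 4.75
   16.0 max 139.0 off -1.9170119937057477 width 5.25
   19.0 max 139.0 off -2.040965089604181 width 5.0
   22.0 max 140.0 off -2.48302461957991 width 5.25

[... 486 characters left out ...]
ff -1.2629889662425926 width 3.25
   7.0 max 101.0 off -1.350684316686679 width 3.5
   10.0 max 106.0 off -1.2772026152073104 width 3.25
   13.0 max 103.0 off -1.3704028296040636 width 3.5
   16.0 max 101.0 off -1.37223353136765 width 3.5
   19.0 max 105.0 off -1.4598580792941886 width 3.25
   22.0 max 99.0 off -1.4701417782021933 width 3.25
   25.0 max 103.0 off -1.472667544834125 width 3.25
   28.0 max 96.0 off -1.4980570990324962 width 3.25
   31.0 max 21.0 off -1.5023041537721553 width 2.25
   34.0 max 1.0 off -0.14060963513002323 width 5.5
   37.0 max 1.0 off 1.6046512102423145 width 5.0
   40.0 max 1.0 off -3.1401237232732377 width 4.75
   43.0 max 0.0 off 1.4256120680930653 width 5.25
```

>>> step_arm(
  plan=[
    [[0,40,0,0,-0.9],[0,60,0,0,-0.9],[0,60,0,0,-0.9],[0,60,0,0,-0.9],[0,60,0,0,-0.9]],
  ],
)

```text
t: 35.33
eef_pos: [777.9, -184.6, 132.2]
tcp_rot: [-3.141, -0.0, 1.771]
ft_force: [-0.7, 0.0, -0.6]
opening: 0.125
grip_force: 30.0
```

```bash
python3 rodline.py | grep -v "^top"; python3 tip.py | sed -n 1,16p
```

```text
tcp frame [ 199.76791738 -309.1271499   132.40407384] n 74 y range -249.5748747900682 -178.22802528648523 yaw err deg 0.5267341475875166 x at head 199.38755541248338 x at tip 197.50288706005233
widths mm [16, 15, 14, 14, 14, 14, 14, 14, 14, 14]
scene droop -3 tip px [352.4 226.9] head px [308.8 300.9]
scene droop 0 tip px [352.  230.9] head px [308.8 300.9]
scene droop 3 tip px [351.5 235. ] head px [308.8 300.9]
scene tip pred [353.1 231.2] len 27.1 dir [ 0.537 -0.844]
   -2.0 max 38.0 off 0.25345759090751324 width 3.75
   1.0 max 7.0 off -5.405290556325346 width 8.0
   4.0 max 20.0 off 0.4507781649245064 width 3.25
   7.0 max 123.0 off 0.47816326717055607 width 3.75
   10.0 max 147.0 off 0.4795168349295934 width 4.25
   13.0 max 145.0 off 0.4699192166462668 width 4.25
   16.0 max 145.0 off 0.3757854871471726 width 4.5
   19.0 max 145.0 off 0.4659357014584068 width 4.25
   22.0 max 146.0 off 0.4781583608110502 width 4.25
   25.0 max 114.0 off 0.3576597970309138 width 3.5
   28.0 max 6.0 off 1.4405432007508092 width 3.25
   31.0 max 3.0 off -4.467872297907458 width 6.0
   34.0 max 5.0 off -11.57585363485868 width 2.0
   37.0 max 4.0 off 5.6527936681025315 width 2.5
   40.0 max 4.0 off -1.0819015708853146 width 5.75
```

The rod hangs about 0.7° low and 0.4° off in yaw, which is small against the 2 mm hole clearance. I move back in line with the right eye, correcting the yaw.

>>> step_arm(
  plan=[
    [[0,-180,0,0.5,-0.9],[0,-180,0,0.5,-0.9],[0,-180,0,0.5,-0.9],[0,-180,0,0.5,-0.9],[0,-180,0,0.5,-0.9],[0,-180,0,0.5,-0.9],[0,-180,20,0.5,-0.9],[0,-180,20,0.5,-0.9]],
  ],
)

```text
t: 36.15
eef_pos: [601.7, -219.8, 110.5]
tcp_rot: [-3.14, -0.001, 1.762]
ft_force: [-0.2, 0.4, -0.9]
opening: 0.12
grip_force: 30.0
```

```bash
python3 rodline.py | head -1;python3 - <<'E'
from h import *
p=f2w((19.7,-309,0));go(p[0],p[1],95.5,100.7)
E
```

```text
tcp frame [  20.64494192 -309.69770773  111.32311113] n 74 y range -250.20483467944624 -179.08478635035382 yaw err deg 0.04171978548757659 x at head 19.818804669839132 x at tip 19.669534381361434
GO [0.7, -0.9, 15.8] turn 0.27 yaw now 100.97 pos [ 602.2 -219.7  111.3] rows 1
```

>>> step_arm(
  plan=[
    [[0,-0.3,8,0,-0.9],[0,-0.3,15,0,-0.9],[0,-0.3,15.3,0,-0.9],[0,-0.3,15.3,0,-0.9],[8,-0.3,15.3,0,-0.9],[14,-0.3,15.3,0,-0.9],[14,-0.3,15.3,0,-0.9]],
  ],
)

```text
t: 36.78
eef_pos: [599.3, -204.8, 97.2]
tcp_rot: [-3.142, -0.0, 1.763]
ft_force: [0.3, -0.2, -0.5]
opening: 0.124
grip_force: 30.0
```

```bash
python3 rodline.py | head -1; python3 - <<'E'
from h import *
s=env.state();print(s["eef_pos"],s["ft_force"],s["moment"])
im=env.read_camera("scene")
p=s["eef_pos"];tf=w2f(p)
print("eye px",proj("scene",f2w((19.5,-80.4,97))),"tip px",proj("scene",f2w((19.4,tf[1]+205,p[2]+1.5))))
cv2.imwrite("pics/s3c.png",cv2.resize(im[170:250,240:330],None,fx=6,fy=6,interpolation=2))
E
```

```text
tcp frame [  20.7824276  -295.1293028    97.18628087] n 74 y range -235.08411762109913 -163.6625527157241 yaw err deg 0.1398749028904659 x at head 20.30523939103243 x at tip 19.804776489555454
[ 599.5125175  -205.40714594   97.18628087] [ 0.49789076 -0.17015324 -0.25155199] [-0.02008067 -0.14294431  0.00360119]
eye px [279.8687682  214.13006901] tip px [277.73725829 215.93750457]
```

View pics/s3c.png

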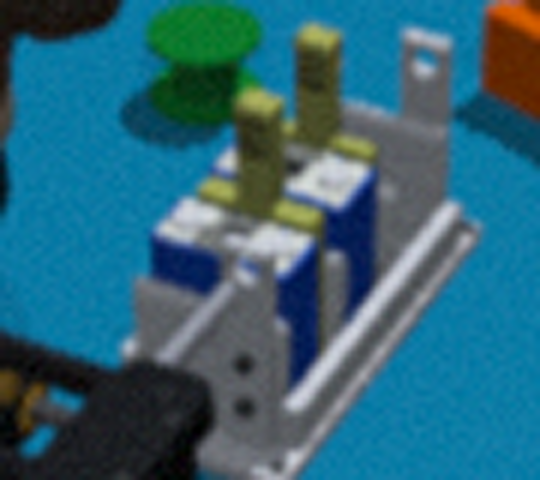

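The crop shows the rod's line running to the right eye, with the tip near (230,295) and the eye at (250,270). I advance slowly while watching the force.

>>> step_arm(
  plan=[
    [[4,-0.3,0,0,-0.9],[8,-0.3,0,0,-0.9],[12,-0.3,0,0,-0.9],[15,-0.3,0,0,-0.9],[15,-0.3,0,0,-0.9]],
  ],
)

```text
t: 37.3
eef_pos: [596.2, -190.9, 96.9]
tcp_rot: [-3.141, -0.0, 1.763]
ft_force: [-0.2, -0.0, -1.2]
opening: 0.126
grip_force: 30.0
```

```bash
cat > st.py <<'E'
from h import *
s=env.state();print("frame",w2f(s["eef_pos"]).round(2),"F",s["ft_force"].round(1),"M",s["moment"].round(2),s["opening"].round(3),"yaw",np.degrees(s["tcp_rot"][2]).round(2))
E
python3 rodline.py | head -1; python3 st.py
```

```text
tcp frame [  20.38871445 -280.59998264   96.87504429] n 74 y range -220.8024087983652 -149.36477247622824 yaw err deg 0.12227604313981341 x at head 19.969026011222084 x at tip 19.53153083947064Traceback (most recent call last):
  File "st.py", line 2, in <module>
    s=env.state();print("frame",w2f(s["eef_pos"]).round(2),"F",s["ft_force"].round(1),"M",s["moment"].round(2),s["opening"].round(3),"yaw",np.degrees(s["tcp_rot"][2]).round(2))
                                                                                                               ^^^^^^^^^^^^^^^^^^
AttributeError: 'float' object has no attribute 'round'
```

>>> step_arm(
  plan=[
    [[4,0,0,0,-0.9],[8,0,0,0,-0.9],[12,0,0,0,-0.9],[16,0,0,0,-0.9],[16,0,0,0,-0.9]],
  ],
)

```text
t: 37.77
eef_pos: [593.1, -175.0, 96.8]
tcp_rot: [-3.141, -0.0, 1.763]
ft_force: [0.1, -0.3, -1.2]
opening: 0.121
grip_force: 30.0
```

```bash
sed -i 's/s\["opening"\].round(3)/round(s["opening"],3)/' st.py
python3 rodline.py | head -1; python3 st.py
```

```text
tcp frame [  20.4134434  -264.47736982   96.88187323] n 74 y range -204.63838996180831 -133.2133611332932 yaw err deg 0.09414295085919484 x at head 19.901126156321556 x at tip 19.564289438884362
frame [  20.41 -264.48   96.88] F [ 0.3 -0.8 -1.5] M [-0.03 -0.1   0.02] 0.125 yaw 101.01
```

>>> step_arm(
  plan=[
    [[12,0,0,0,-0.9],[25,0,0,0,-0.9],[38,0,0,0,-0.9],[50,0,0,0,-0.9],[60,0,0,0,-0.9],[60,0,0,0,-0.9]],
  ],
)

```text
t: 38.32
eef_pos: [581.3, -114.6, 96.9]
tcp_rot: [-3.141, -0.001, 1.764]
ft_force: [-0.7, 0.2, -1.8]
opening: 0.123
grip_force: 30.0
```

```bash
python3 rodline.py | head -1; python3 st.py
```

```text
tcp frame [  20.54010243 -203.59538109   96.92104475] n 35 y range -143.06524695966635 -71.62586320820688 yaw err deg 0.35645751558114364 x at head 19.906990859187868 x at tip 18.631596159780475
frame [  20.54 -203.6    96.92] F [-1.2  0.1 -1.5] M [-0.11  0.02  0.09] 0.124 yaw 101.08
```

>>> step_arm(
  plan=[
    [[12,0,0,0.1,-0.9],[25,0,0,0.1,-0.9],[38,0,0,0.1,-0.9],[50,0,0,0.1,-0.9],[62,0,0,0.1,-0.9],[62,0,0,0.1,-0.9]],
  ],
)

```text
t: 38.87
eef_pos: [569.2, -53.5, 96.7]
tcp_rot: [-3.14, -0.001, 1.762]
ft_force: [-2.3, 2.3, -3.5]
opening: 0.122
grip_force: 30.0
```

```bash
python3 st.py; python3 - <<'E'
from h import *
p=f2w((19.9,-141,0));go(p[0],p[1],97.5,100.95)
# tip location in scene image: compare with left eye
s=env.state();p=s["eef_pos"];tf=w2f(p);im=env.read_camera("scene");cv2.imwrite("pics/s4.png",im)
print("left eye px",proj("scene",f2w((19.5,74.4,97))),"tip pred",proj("scene",f2w((19.5,tf[1]+204,p[2]+1.5))))
I=im.astype(int)
for v in range(172,192): print(v,(I[v,302:328,2]).tolist())
E
```

```text
frame [  20.23 -140.26   96.66] F [-2.3  2.3 -3.5] M [0.03 0.2  0.02] 0.122 yaw 100.97
GO [-0.7, -0.3, -0.8] turn 0.02 yaw now 100.97 pos [569.2 -53.5  96.7] rows 1
left eye px [309.69064526 179.56728119] tip pred [307.82763993 181.34909974]
172 [16, 13, 9, 11, 10, 5, 8, 6, 2, 9, 6, 15, 20, 23, 15, 16, 10, 15, 58, 130, 160, 191, 208, 212, 216, 208]
173 [5, 18, 11, 0, 5, 14, 17, 14, 7, 3, 1, 10, 10, 15, 0, 7, 17, 14, 60, 95, 119, 138, 157, 190, 206, 208]
174 [12, 8, 16, 4, 19, 60, 80, 70, 57, 31, 16, 14, 14, 14, 11, 2, 10, 21, 58, 91, 104, 99, 115, 136, 167, 189]
175 [0, 3, 7, 4, 45, 116, 160, 171, 141, 102, 83, 65, 51, 26, 3, 0, 14, 20, 64, 94, 101, 97, 97, 100, 117, 130]
176 [10, 21, 15, 7, 42, 113, 150, 174, 166, 161, 162, 149, 119, 55, 18, 10, 4, 28, 67, 95, 100, 96, 97, 97, 93, 101]
177 [11, 5, 7, 9, 32, 90, 110, 120, 126, 148, 160, 159, 140, 77, 24, 18, 0, 15, 66, 104, 106, 100, 98, 95, 98, 96]
178 [2, 15, 13, 5, 35, 86, 86, 68, 58, 71, 104, 131, 114, 61, 19, 8, 0, 22, 68, 95, 105, 97, 100, 97, 100, 95]
179 [19, 18, 3, 11, 40, 86, 83, 74, 45, 25, 65, 90, 88, 50, 18, 6, 0, 32, 80
[... 629 characters left out ...]
, 91, 87, 90, 97, 96, 83, 39, 11, 4, 0, 23, 43, 64, 84, 98, 98, 99, 107, 96]
186 [27, 17, 32, 48, 71, 73, 65, 70, 89, 89, 93, 98, 84, 43, 0, 9, 6, 8, 11, 23, 48, 68, 93, 95, 98, 96]
187 [34, 31, 22, 34, 29, 38, 37, 43, 57, 64, 74, 91, 88, 40, 9, 0, 10, 2, 4, 10, 16, 34, 55, 68, 89, 98]
188 [30, 30, 28, 31, 32, 34, 28, 27, 27, 37, 59, 87, 86, 42, 8, 10, 11, 16, 15, 12, 7, 17, 19, 31, 59, 79]
189 [29, 25, 29, 36, 51, 32, 23, 28, 23, 23, 39, 71, 72, 33, 9, 0, 11, 3, 12, 12, 9, 13, 9, 11, 27, 42]
190 [32, 29, 30, 27, 37, 27, 27, 31, 30, 26, 35, 72, 71, 35, 10, 14, 7, 9, 18, 1, 11, 9, 5, 2, 15, 14]
191 [25, 24, 25, 25, 30, 29, 32, 30, 29, 18, 38, 82, 76, 28, 13, 5, 13, 6, 5, 8, 2, 14, 1, 7, 8, 0]
```

>>> step_arm(
  plan=[
    [[3,0,0,0,-0.9],[6,0,0,0,-0.9],[9,0,0,0,-0.9],[12,0,0,0,-0.9],[12,0,0,0,-0.9]],
  ],
)

```text
t: 39.33
eef_pos: [567.4, -44.0, 96.6]
tcp_rot: [-3.141, -0.0, 1.76]
ft_force: [-2.4, -0.2, -5.9]
opening: 0.124
grip_force: 30.0
```

```bash
python3 st.py
```

```text
frame [  20.39 -130.52   96.61] F [-2.4 -0.2 -5.9] M [-0.22  0.33  0.14] 0.124 yaw 100.86
```

>>> step_arm(
  plan=[
    [[0,-0.4,0.8,0,-0.9],[0,-0.4,1.6,0,-0.9],[0,-0.4,1.6,0,-0.9],[0,-0.4,1.6,0,-0.9]],
  ],
)

```text
t: 39.67
eef_pos: [567.9, -44.4, 95.5]
tcp_rot: [3.14, 0.0, 1.76]
ft_force: [-0.5, 0.5, -0.8]
opening: 0.12
grip_force: 30.0
```

```bash
python3 st.py
```

```text
frame [  20.73 -131.07   95.51] F [-0.5  0.5 -0.8] M [-0.09 -0.09 -0.01] 0.12 yaw 100.86
```

Forces are gone. I advance into the left eye.

>>> step_arm(
  plan=[
    [[3,0,0,0,-0.9],[6,0,0,0,-0.9],[9,0,0,0,-0.9],[12,0,0,0,-0.9],[12,0,0,0,-0.9]],
  ],
)

```text
t: 40.08
eef_pos: [565.1, -32.0, 95.3]
tcp_rot: [3.141, 0.0, 1.761]
ft_force: [-0.3, -0.4, -0.5]
opening: 0.12
grip_force: 30.0
```

```bash
python3 st.py
```

```text
frame [  20.39 -118.3    95.33] F [-0.3 -0.4 -0.5] M [ 0.07 -0.1   0.01] 0.12 yaw 100.91
```

>>> step_arm(
  plan=[
    [[4,0,0,0,-0.9],[8,0,0,0,-0.9],[11,0,0,0,-0.9],[14,0,0,0,-0.9],[15,0,0,0,-0.9],[15,0,0,0,-0.9]],
  ],
)

```text
t: 40.58
eef_pos: [562.1, -17.5, 95.2]
tcp_rot: [-3.141, -0.0, 1.761]
ft_force: [-0.9, 0.7, -1.5]
opening: 0.123
grip_force: 30.0
```

```bash
python3 st.py
```

```text
frame [  20.29 -103.55   95.16] F [-0.9  0.7 -1.5] M [ 0.1  -0.    0.06] 0.123 yaw 100.89
```

Now in small steps until the head touches.

>>> step_arm(
  plan=[
    [[1,0,0,0,-0.9],[2,0,0,0,-0.9],[3,0,0,0,-0.9],[3.5,0,0,0,-0.9],[3.5,0,0,0,-0.9]],
  ],
)

```text
t: 41.0
eef_pos: [561.5, -14.4, 95.1]
tcp_rot: [-3.141, 0.0, 1.761]
ft_force: [-1.0, -1.1, -1.6]
opening: 0.121
grip_force: 30.0
```

```bash
python3 st.py
```

```text
frame [  20.29 -100.39   95.14] F [-1.  -1.1 -1.6] M [-0.12  0.06  0.1 ] 0.121 yaw 100.88
```

>>> step_arm(
  plan=[
    [[0.7,0,0,0,-0.9],[1.4,0,0,0,-0.9],[1.4,0,0,0,-0.9]],
  ],
)

```text
t: 41.25
eef_pos: [561.3, -13.0, 95.2]
tcp_rot: [-3.141, 0.0, 1.761]
ft_force: [-0.7, -1.2, -3.2]
opening: 0.121
grip_force: 30.0
```

```bash
python3 st.py
```

```text
frame [ 20.33 -98.96  95.16] F [-0.7 -1.2 -3.2] M [-0.24  0.07  0.05] 0.121 yaw 100.88
```

>>> step_arm(
  plan=[
    [[0.7,0,0,0,-0.9],[1.4,0,0,0,-0.9],[2,0,0,0,-0.9],[2,0,0,0,-0.9]],
  ],
)

```text
t: 41.58
eef_pos: [561.2, -12.1, 95.2]
tcp_rot: [3.142, 0.002, 1.761]
ft_force: [-1.3, -10.0, -4.2]
opening: 0.128
grip_force: 30.0
```

```bash
python3 st.py
```

```text
frame [ 20.39 -98.03  95.19] F [ -1.3 -10.   -4.2] M [-1.81  0.05  0.11] 0.128 yaw 100.9
```

The head touches the bracket. I release, rise clear and verify.

>>> step_arm(
  plan=[
    [[-0.8,0,0,0,-0.9],[-0.8,0,0,0,-0.6],[-0.8,0,0,0,-0.3],[-0.8,0,0,0,-0.2],[-0.8,0,0,0,-0.2],[-0.8,0,-30,0,-0.2],[-0.8,0,-70,0,-0.2],[-0.8,0,-110,0,-0.2]],
  ],
)

```text
t: 42.25
eef_pos: [560.7, -11.6, 206.1]
tcp_rot: [-3.14, -0.001, 1.761]
ft_force: [1.1, -0.4, -0.1]
opening: 0.396
grip_force: 0.0
```

>>> step_arm(
  plan=[
    [[-40,0,-20,0,0.2],[-80,0,-40,0,0.2],[-80,0,-40,0,0.2],[-80,0,-40,0,0.2],[-80,0,-40,0,0.2]],
  ],
)

```text
t: 42.67
eef_pos: [575.9, -90.2, 244.7]
tcp_rot: [-3.141, -0.001, 1.76]
ft_force: [-0.1, 0.2, -0.1]
opening: 0.593
grip_force: 0.0
```

```bash
python3 - <<'E'
from h import *
c=env.get_calibration("wrist");im=env.read_camera("wrist");cv2.imwrite("pics/f1.png",im)
hsv=cv2.cvtColor(im,cv2.COLOR_BGR2HSV);H,S,V=cv2.split(hsv)
m=(V<85).astype(np.uint8);m[250:]=0
for k in cv2.findContours(m,0,2)[0]:
    if cv2.contourArea(k)>150:
        r=cv2.minAreaRect(k);P=np.array([w2f(onz("wrist",*p,102,c)) for p in cv2.boxPoints(r)]);print("dark",np.round(r[0]),P[:,:2].round(1).tolist())
y=((H>17)&(H<40)&(S>40)&(V>120)).astype(np.uint8);y[:,:150]=0;y[:,400:]=0;y[250:]=0
for k in cv2.findContours(y,0,2)[0]:
    if cv2.contourArea(k)>60:
        r=cv2.minAreaRect(k);print("blade",r[0],[w2f(onz("wrist",*r[0],z,c)).round(1).tolist() for z in(92,140)])
print(env.state()["eef_pos"],env.state()["t"])
for y0 in(-40,0,40): print("rod px",y0,proj("wrist",f2w((19.5,y0,97)),c), im[tuple(int(round(t)) for t in proj("wrist",f2w((19.5,y0,97)),c)[::-1])])
# tip beyond left bracket in top view
t=env.read_camera("top").astype(int)
for y0 in(82,88,94,100,104,108,112):
    q=proj("top",f2w((19.5,y0,97)));u,v=np.round(q).astype(int);print(y0,q.round(1),t[v-2:v+3,u,2])
E
```

```text
dark [421. 246.] [[154.4, -230.9], [218.1, -231.3], [219.1, -238.6], [155.1, -238.2]]
dark [520. 244.] [[269.8, -228.0], [326.5, -228.3], [328.9, -239.2], [271.7, -238.9]]
dark [138. 244.] [[-183.5, -224.1], [-86.2, -224.7], [-87.2, -236.8], [-185.4, -236.2]]
dark [ 26. 244.] [[-289.9, -223.5], [-232.2, -223.8], [-234.5, -235.9], [-292.7, -235.5]]
dark [214. 239.] [[-62.8, -212.9], [-33.6, -213.1], [-34.6, -237.1], [-64.3, -236.9]]
dark [273. 124.] [[12.8, -81.3], [25.0, -81.4], [24.9, -119.1], [12.4, -119.0]]
blade (249.5, 49.0) [[-4.4, -27.0, 92.0], [-0.9, -39.5, 140.0]]
blade (239.0, 3.0) [[-13.5, 13.5, 92.0], [-8.7, -4.9, 140.0]]
[575.68581786 -89.55882747 244.32175692] 42.7167
rod px -40 [273.37352871  61.74486395] [220 206 204]
rod px 0 [273.13333823  16.51545072] [222 208 207]
rod px 40 [272.87617942 -31.90920856] [29 28 24]
82 [219.1 215.5] [215 184 179 171 170]
88 [216.7 216. ] [108 107 145 152 114]
94 [214.3 216.4] [ 59  75 121 156 141]
100 [211.9 216.9] [ 60  90 144 153 102]
104 [210.3 217.2] [ 60  62  82 106  81]
108 [208.7 217.5] [62 66 73 65 61]
112 [207.1 217.9] [64 63 63 63 64]
```

```bash
python3 -c "
from cell import env
print(env.job_done())"
```

```text
the job is handed in; nothing more can be done
None
```

The job is handed in at 42.7 s, with no verdict returned: the 28 mm cell is in bay 1 with the 12 mm blade, the 32 mm cell is in bay 2 with the 8 mm blade (only two blue cells were there), the 4 mm blade never left the rack, and the rod runs through both eyes with its head about 1 mm from the right bracket.

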